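# Release the latched bead tray

### The job

The tray of the bead cooling box is latched shut. Take the release pin from its stand, reach through the small hole in the box's sloping front and press the hidden latch gently, only until the tray springs out; then stand the pin fully home in its stand again. Last, tell the controller that the tray is out: push the roller arm of the limit switch over until it clicks, then let it spring back. Leave the other things on the bench where they are.

Things in the scene. Friction and masses are not known exactly. Their poses are not given: they have to be found in the camera images.
- cooler: bead cooling box, fixed grey steel cabinet 220 (x) x 240 (y) x 154 (z) mm. Origin: centre of its underside; x points from front to back, z up. The front is upright up to z = 100 mm; then a 4 mm panel slopes back, 27 deg from level, from (x,z) = (-110, 100) to (-3, 154) mm; behind it the top is level. In the panel is a round 13 mm hole. Pin and box must never press each other with more than 25 N
- hole (a point): centre of the access hole's mouth, on the panel's outer face, at (-61, 0, 125) mm in the box's frame. The hole is square to the panel: its axis runs inward along (0.454, 0, -0.891) of the box's frame, 27 deg from vertical, so the tool goes down and towards the back of the box. The way from the hole to the latch is free
- latch_spot (a point): point on the hole's axis 30 mm behind the mouth: nominal centre of the hidden latch's press pad (24 x 30 mm, square to the axis). The real pad lies up to 2 mm nearer or deeper and yields along the axis on a spring: some 5 N at first, up to 13 N until it frees the tray, somewhere from 3 to 8 mm of travel, unlike from box to box; at about 9 mm it meets a solid stop
- tray (a joint): travel of the steel bead tray out of the upright front, towards the box's -x: about 0 when latched shut (front flush), 0.05 m when sprung out, where it stays. A spring drives it out in about 0.3 s once the latch lets go. It has no handle; its front is 190 mm wide, from z = 5 to 57 mm
- tray_edge (a point): middle of the upper edge of the tray's front face, 57 mm above the bench; moves with the tray
- pin: release pin, loose, 60 g, upright in its stand. Steel shaft 6 mm in diameter, 70 mm long, round end; above it a collar 22 mm in diameter, 6 mm high, then a round wooden handle 16 mm in diameter. Origin: underside of the collar, on the axis; z points along the axis to the handle's end: collar z = 0 to 6, handle z = 6 to 62, tip z = -70 mm
- pin_tip (a point): the round end of the pin's shaft, 70 mm from the collar's underside
- pin_stand: fixed wooden block 60 x 60 x 76 mm high, with an upright hole 10 mm in diameter right through its middle, rim bevelled 3 mm. Origin: centre of its underside. The pin stands in it with its collar on the block's top. It may stand left or right of the box
- stand_mouth (a point): centre of the stand's hole, on the block's top face, 76 mm above the bench
- switch: fixed limit switch, on the side of the box away from the pin stand: foot 70 x 80 x 6 mm, metal housing 44 (x) x 32 (y) mm, 82 mm high. Origin: centre of the foot's underside, z up. On its +y side, on a shaft along y at (0, 20, 72) mm, a 60 mm arm stands straight up at rest, with a white roller (20 mm diameter, 12 mm wide) at its top. Push the roller towards +x
- roller (a point): centre of the switch arm's roller
- switch_arm (a joint): swing of the switch arm from upright, towards the switch's +x: 0 at rest, clicks at 0.45 rad, solid stop at 0.8 rad; a spring returns it (about 1 N at the roller at first, 3 N at the click). The switch must never be pushed with more than 25 N
- tweezers_a: bystander: dark steel tweezers 125 mm long lying on the bench, 8 mm high; origin mid-length on the bench
- tweezers_b: bystander: a second pair of the same
- paddle: bystander: black graphite paddle with a wooden handle, 190 mm long, 18 mm high, lying along its x
- bead_jar: bystander: glass jar with a steel lid, 56 mm diameter, 75 mm high; origin under its centre
- rod_tin: bystander: steel tin 66 mm diameter, 100 mm high, with coloured rods standing up to 210 mm high; origin under its centre
- marver: bystander: dark flat plate 90 x 70 x 16 mm; origin under its centre
Not all that is in view belongs to the job. What is shaped like the switch but yellow is not meant.

How it is judged:
On the way, in this order (a step that is already met when the one before it is completed fails the run):
1. the pin's tip is through the hole, within 12 mm of the latch spot (distance between pin_tip and latch_spot below 0.012 m), for 0.02 s.
2. the tray has sprung out (value of joint tray above 0.04 m), for 0.1 s.
3. the pin stands home in its stand again, let go (distance between pin and stand_mouth below 0.005 m and angle between pin's own z axis and vertical below 0.06 rad and contact force between the fingers and pin below 0.1 N), for 0.2 s.
4. the switch arm is swung over past its click (value of joint switch_arm above 0.45 rad), for 0.05 s.
At the end, for the whole second after the job is handed in: The tray is out by more than 40 mm; the pin stands at rest in its stand, collar within 5 mm of the hole's mouth and within 0.06 rad of upright; the switch arm is back within 0.08 rad of rest (value of joint tray above 0.04 m and distance between pin and stand_mouth below 0.005 m and angle between pin's own z axis and vertical below 0.06 rad and linear speed of pin below 0.02 m/s and value of joint switch_arm below 0.08 rad); the robot touches nothing.
It fails at once if the pin and the cooling box press each other with more than 25 N (contact force between pin and cooler above 25 N).
It fails at once if the switch is pushed with more than 25 N (contact force between anything else and switch above 25 N).
It fails at once if a bystander is shifted by more than 30 mm (distance of any of tweezers_a, tweezers_b, paddle, bead_jar, rod_tin, marver from where it was at the start of the episode above 0.03 m).
It also fails if it takes over 72 s, if anything falls off the work surface, if the arm or the gripper's body presses on something with over 40 N, if the wrist force passes 120 N, or if a joint passes its speed limit or range.

### The arm

A 6-joint arm with a two-finger parallel gripper is mounted at the origin on the work surface. World frame = base frame: x ahead of the robot, y to its left, z up, the work surface at z = 0. Lengths are in m, angles in rad, forces in N, time in s.
With the tool pointing down it reaches from about 0.3 to 0.875 m from the base axis. Payload 6.4 kg.
Tool frame: the origin (TCP) lies on the centre line of the jaws, within the pads' length; the fingertips stand 19 mm ahead of it and the grasp point (between the pads) is the TCP (bot.tcp_to_tips is the distance from the TCP to the fingertips, in m); z points along the fingers, y is the line along which they close (so a half turn about z gives the same grasp; the last joint's range is limited). The gripper opens to 88 mm and grips with 3 to 60 N. Pads are 18 mm wide; open, the fingers measure 123 mm over their backs; the gripper's body (75 mm by 187 mm) begins 45 mm behind the grasp point.
Start: joints at [1.107, 0.181, 1.607, -0, 1.354, -0.206], TCP at [0.147, 0.556, 0.258] pointing down, gripper open.
Joint ranges: [-2.99, 2.99], [-0.89, 2.07], [0.3, 2.58], [-1.14, 4.28], [0, 2.63], [-3.12, 3.12]. Speed limits (rad/s): [2.57, 2.57, 3.01, 3.14, 3.14, 3.14].

### API

Orientations are given as a unit quaternion [x, y, z, w].
In Python, from plant import bot gives the robot as it stands. The module is installed in compiled form; this text tells all that it offers.
- The arm moves only by the tool send_rows, never from a script. Its argument "moves" is a list of rows, each an object of numbers: "dx", "dy", "dz": the shift along the tool's x, y, z in m; "roll": the turn about the tool's z in degrees; "jaw": the opening in per cent of the stroke, from 0 (shut) to 100 (fully open). In form: [{"dx": .., "dy": .., "dz": .., "roll": .., "jaw": ..}, ...]. A call has 1 to 5 rows; each row shifts and turns the commanded pose from where the row before left it, along the tool's axes as they then stand; what a row does not reach is not made up. A row lasts 1/12 s, in which the tool goes at most 41.7 mm and 7.16 degrees, less where a joint would pass 70% of its speed; a pose out of reach is approached as far as the arm can. A call is refused whole if a number of a shift passes 0.0417 or a number of a turn 7.16, either way. A call with a gripper value outside its range is refused whole. The fingers move at their own pace and stop on an object; "force" is the grip in N (left out, the last holds). Time passes only in rows, so rows that do not move let the fingers close. It gives the time, the measured TCP pose, the force, the opening and the grip force at its end, in the units of the state.
- bot.get_state(): the state, without advancing time (a new reading comes with each control period).
- bot.grab_frame(name): name is "side" or "top"; returns a dict with "frame" (384x512x3 uint8, blue, green, red), "range_z" (384x512 float32, m along the optical axis (not along the pixel's ray), 0 where there is no reading), "intrinsics" (3x3 intrinsics, pixels), "cam_to_world" (4x4, takes a point from camera to world coordinates). Camera axes: x right, y up, looking along -z (the intrinsics and any distortion apply to the point x, -y, -z); pixel columns grow to the right and rows downward; lengths in m; the calibration is good to about 2 mm. A picture is of the moment at which its call begins.
- bot.job_done(): hands the job in; it is judged then, once.
Trained networks look in the newest picture that a camera, given by its name, has taken for a name from the list of things; names that differ only in an ending like _2 or _b are one class to them, and where a whole thing is asked for, a point or a joint stands for the part that bears it (a point fixed in the world has none). Each returns a list of dicts, best first, with "conf" (0 to 1); they miss things now and then, are a little off and sometimes report something else, mostly with a low value. They report only what shows in the picture. A call takes as long as a camera call. They do not tell look-alikes from the thing itself.
- bot.recognise(camera, query): "centre" ([x, y, z] in m, in the coordinates of the camera as it stood for that picture, good to about 4 mm: the middle of the surface that is visible of it).
- bot.masks_of(camera, query): "mask" (384x512 bool, what is visible of it).
The state is a dict: "t": time; "joint_pos": joint angles; "qd": joint speeds; "joint_torque": joint torques, N m; "tcp_pos": TCP position; "orientation": TCP orientation; "force": force on the tool from outside, world axes, zero at the start; "torque": the same for the moment, N m; "width": opening from 0.0 (shut) to 1.0 (fully open); "grip_force": force on a finger pad.
Only numpy, scipy, OpenCV 4.12 (cv2) and the standard library are available. Lean on these libraries where they do the work, as an engineer would, in place of code of your own. Each camera call takes 0.05 s, during which the arm holds its last target. There are 200 camera calls.

## Working session

There is one attempt and no reset: what is moved stays moved. The work goes in short steps, Python scripts to look and compute and a tool call to move; the robot and the scene stay as the last step left them, time stands still between calls to the robot, and variables do not carry over. Pictures are saved under pics/ and viewed, at most 12 in all, crops included, and the job is handed in when it is done.

Besides the shell and the picture viewer there is one more tool, called after "Emit:" as name([rows], argument=value, ...), one row to a line, values as JSON. send_rows: Moves the arm, as the interface text tells. Its arguments: {"type":"object","properties":{"moves":{"type":"array"},"force":{"type":"number"}},"required":["moves"]}

```bash
mkdir -p pics; cat > h.py <<'E'
import numpy as np, cv2
from plant import bot
def c2w(f,p): T=f["cam_to_world"]; return T[:3,:3]@np.asarray(p)+T[:3,3]
def cloud(f):
    z=f["range_z"]; K=f["intrinsics"]; v,u=np.mgrid[:384,:512]
    P=np.stack([(u-K[0,2])/K[0,0]*z,-(v-K[1,2])/K[1,1]*z,-z],-1)
    T=f["cam_to_world"]; return P@T[:3,:3].T+T[:3,3]
E
python3 - <<'E'
from h import *
np.set_printoptions(precision=4,suppress=True)
for c in ("side","top"):
    f=bot.grab_frame(c); cv2.imwrite(f"pics/{c}0.png",f["frame"]); np.savez(c+"0.npz",**f)
    print(c,f["cam_to_world"].round(3).tolist(),f["intrinsics"].tolist())
    P=cloud(f)
    for q in ["cooler","pin","pin_stand","switch","roller","tray","rod_tin","bead_jar","paddle","marver","tweezers_a","hole"]:
        for r in bot.recognise(c,q)[:3]: print(q,round(r["conf"],2),c2w(f,r["centre"]))
print(bot.get_state())
E
```

```text
side [[0.893, 0.27, -0.36, 0.139], [-0.45, 0.527, -0.721, -0.851], [-0.005, 0.806, 0.592, 0.832], [0.0, 0.0, 0.0, 1.0]] [[454.89115597564086, 0.0, 253.86590670720372], [0.0, 454.89115597564086, 193.42678846472302], [0.0, 0.0, 1.0]]
cooler 0.91 [ 0.6514 -0.0925  0.1233]
cooler 0.63 [ 0.4664 -0.3185  0.0607]
pin 0.62 [ 0.4791 -0.3029  0.1106]
pin_stand 0.57 [ 0.4626 -0.3174  0.0634]
pin_stand 0.22 [ 0.5573 -0.0116  0.0352]
switch 0.95 [0.3877 0.3921 0.0468]
switch 0.73 [0.4769 0.2662 0.0376]
switch 0.46 [0.4742 0.2991 0.124 ]
roller 0.46 [0.3886 0.4236 0.1284]
tray 0.87 [ 0.5627 -0.0099  0.0393]
rod_tin 0.77 [0.6956 0.3209 0.0909]
bead_jar 0.68 [0.6217 0.27   0.0472]
paddle 0.59 [ 0.7213 -0.2906  0.016 ]
marver 0.62 [ 0.4625 -0.3183  0.0609]
marver 0.57 [ 0.6617 -0.395   0.0189]
marver 0.42 [ 0.7207 -0.2909  0.0158]
tweezers_a 0.78 [ 0.3828 -0.1153  0.0013]
tweezers_a 0.56 [0.3888 0.0951 0.0094]
hole 0.8 [ 0.6557 -0.0942  0.1234]
hole 0.19 [ 0.4668 -0.3184  0.0588]
top [[-0.024, 0.998, -0.052, 0.47], [-1.0, -0.025, -0.008, -0.015], [-0.009, 0.051, 0.999, 1.383], [0.0, 0.0, 0.0, 1.0]] [
[... 443 characters left out ...]
.34 [0.4029 0.0906 0.0091]
bead_jar 0.94 [0.6276 0.2829 0.0775]
paddle 0.87 [ 0.7204 -0.2842  0.0123]
marver 0.52 [ 0.4817 -0.2905  0.0738]
tweezers_a 0.68 [ 0.3927 -0.117   0.0048]
hole 0.7 [ 0.6687 -0.0197  0.1587]
{'t': 1.3, 'joint_pos': array([ 1.1067,  0.1808,  1.607 ,  0.    ,  1.3538, -0.2063]), 'qd': array([ 0.0004,  0.0011, -0.0017,  0.0001,  0.0022, -0.0009]), 'joint_torque': array([ -0.0007, -43.3845, -34.2162,   0.0702,   0.031 ,  -0.    ]), 'tcp_pos': array([0.1466, 0.556 , 0.2577]), 'orientation': array([ 0.1285,  0.9917, -0.    , -0.    ]), 'force': array([ 0.9556, -0.1085, -0.8366]), 'torque': array([ 0.0019,  0.0242, -0.0237]), 'grip_force': 0.0, 'width': 1.0036730088343553}
```

View pics/side0.png

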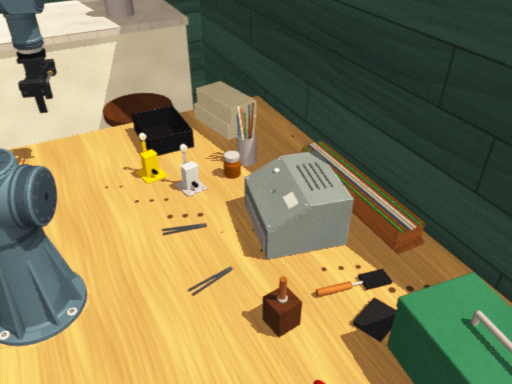

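View pics/top0.png

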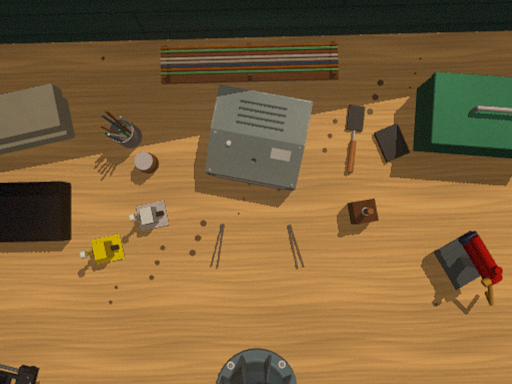

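The top view shows the box at px (260,138), with the hole the dark dot at about (254,160). The white switch is at (152,215), its yellow look-alike at (107,249), and the stand with the pin at (363,211). The side view agrees: box (300,200), hole about (278,201), white switch (190,177), stand (282,310).

The tool can't tilt, so I'll have to swing the pin 27° in the jaws, with its tip held in the stand's hole. Next I'll measure exactly.

```bash
python3 - <<'E'
from h import *
from scipy.optimize import least_squares
np.set_printoptions(precision=4,suppress=True)
F={c:dict(np.load(c+"0.npz")) for c in("side","top")}
crops=[]
for c,(u,v,w) in {"side":(278,201,25),"top":(254,155,25)}.items():
    im=F[c]["frame"][v-w:v+w,u-w:u+w]; crops.append(cv2.resize(im,(390,390),interpolation=cv2.INTER_NEAREST))
u,v,w=363,211,25; crops2=[cv2.resize(F["top"]["frame"][v-w:v+w,u-w:u+w],(390,390),interpolation=cv2.INTER_NEAREST)]
u,v=145,217; crops2.append(cv2.resize(F["top"]["frame"][v-w:v+w,u-w:u+w],(390,390),interpolation=cv2.INTER_NEAREST))
cv2.imwrite("pics/c.png",cv2.resize(np.vstack([np.hstack(crops),np.hstack(crops2)]),(600,600)))
for c,f in F.items():
    P=cloud(f); m=bot.masks_of(c,"cooler"); 
    M=m[0]["mask"].astype(np.uint8); M=cv2.erode(M,np.ones((3,3)))>0
    Q=P[M&(f["range_z"]>0)]; Q=Q[Q[:,2]>.02]
    # signed dist to convex solid: max of planes ; surface ->0
    n27=np.array([-np.sin(np.radians(26.8)),0,np.cos(np.radians(26.8))])
    N=np.array([[-1,0,0],[1,0,0],[0,1,0],[0,-1,0],[0,0,1],n27])
    d=np.array([.11,.11,.12,.12,.154,n27@np.array([-.11,0,.1])])
    def res(p):
        a=p[2];R=np.array([[np.cos(a),-np.sin(a),0],[np.sin(a),np.cos(a),0],[0,0,1]])
        L=(Q-[p[0],p[1],p[3]])@R
        return (L@N.T-d).max(1)
    r=least_squares(res,[.67,-.02,-.1,0],loss="soft_l1",f_scale=.002)
    e=res(r.x); print(c,"box x,y,yaw,z",r.x,"med|e|",np.median(abs(e)),len(Q),"conf",m[0]["conf"])
    S=Q[:0]
    a=r.x[2]; print("  hole pred",r.x[0]-.061*np.cos(a),r.x[1]-.061*np.sin(a),.125+r.x[3])
    # stand & switch
    m=bot.masks_of(c,"pin_stand"); Q=P[(m[0]["mask"])&(f["range_z"]>0)]
    T=Q[(Q[:,2]>.07)&(Q[:,2]<.082)]; print("  stand top",len(T),T.mean(0),cv2.minAreaRect(T[:,:2].astype(np.float32)*1000))
    B=P[(abs(P[...,0]-.476)<.06)&(abs(P[...,1]+.295)<.06)]; H=B[(B[:,2]>.09)]; print("  handle",len(H),H.mean(0),H[:,2].max(), H[H[:,2]>.13].mean(0))
    B=P[(abs(P[...,0]-.48)<.07)&(P[...,1]>.2)&(P[...,1]<.33)]
    T=B[(B[:,2]>.076)&(B[:,2]<.088)]; print("  housing top",len(T),T.mean(0),cv2.minAreaRect(T[:,:2].astype(np.float32)*1000))
    T=B[(B[:,2]>.003)&(B[:,2]<.012)]; print("  foot",len(T),T.mean(0),cv2.minAreaRect(T[:,:2].astype(np.float32)*1000))
    H=B[B[:,2]>.12]; print("  roller",len(H),H.mean(0),H.min(0),H.max(0))
E
```

```text
side box x,y,yaw,z [ 0.6748 -0.0188 -0.2092  0.0018] med|e| 0.0010247698063822475 8127 conf 0.88
  hole pred 0.6151409057999041 -0.006124775183225047 0.12675845163131533
  stand top 555 [ 0.4756 -0.3043  0.0767] ((479.7906188964844, -298.61260986328125), (63.32038116455078, 62.14784240722656), 7.556773662567139)
  handle 153 [ 0.4776 -0.3019  0.1204] 0.14190593610431013 [ 0.4788 -0.2998  0.1374]
  housing top 122 [0.4803 0.2782 0.0825] ((480.6751403808594, 285.1307067871094), (44.281837463378906, 47.77579879760742), 8.724626541137695)
  foot 370 [0.4763 0.2598 0.0059] ((479.86749267578125, 264.787109375), (129.2108917236328, 139.71209716796875), 89.78653717041016)
  roller 43 [0.4768 0.3001 0.1352] [0.4667 0.2936 0.1212] [0.4884 0.3081 0.1464]
top box x,y,yaw,z [ 0.6741 -0.0256 -0.2132  0.0008] med|e| 0.0015933478415221386 8200 conf 0.83
  hole pred 0.614484620955741 -0.012698251876729025 0.12577635214629163
  stand top 439 [ 0.4789 -0.2977  0.0763] ((479.0053405761719, -299.65716552734375), (59.733211517333984, 61.666412353515625), 8.064858436584473)
  handle 56 [ 0.4786 -0.2966  0.127 ] 0.14262988554100398 [ 0.4785 -0.2984  0.1384]
  housing top 219 [0.482  0.2797 0.0819] ((481.35528564453125, 282.1731872558594), (44.20267868041992, 40.39875411987305), 12.521258354187012)
  foot 539 [0.4804 0.2639 0.0059] ((479.79083251953125, 264.72442626953125), (139.69395446777344, 128.73951721191406), 0.39883849024772644)
  roller 45 [0.4778 0.3003 0.1386] [0.4687 0.2942 0.1291] [0.4866 0.3071 0.1476]
```

View pics/c.png

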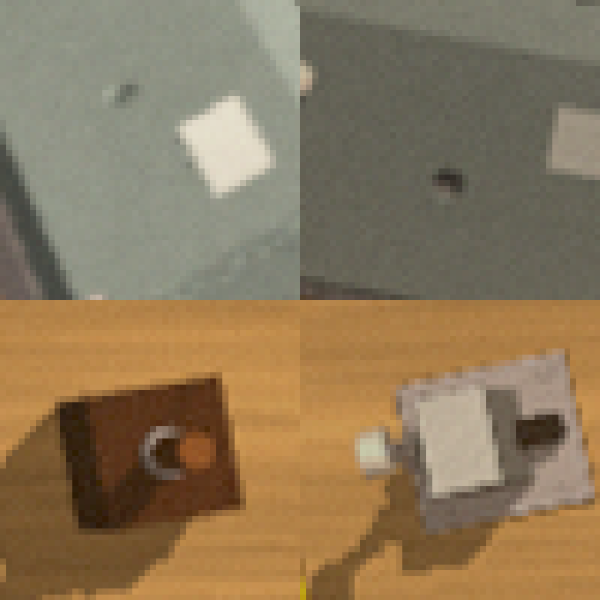

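Crop positions: the hole is at px (273,191.3) in the side view and (253.8,160.4) in the top view. The stand shows the collar ring and handle, and the white switch is yawed about 12.5° with its roller on the left (+y).

```bash
python3 - <<'E'
from h import *
np.set_printoptions(precision=4,suppress=True)
F={c:dict(np.load(c+"0.npz")) for c in("side","top")}
def ray(c,u,v):
    f=F[c];K=f["intrinsics"];T=f["cam_to_world"]
    d=T[:3,:3]@np.array([(u-K[0,2])/K[0,0],-(v-K[1,2])/K[1,1],-1]); return T[:3,3],d/np.linalg.norm(d)
def tri(a,b):
    A=np.zeros((3,3));y=np.zeros(3)
    for o,d in(a,b):
        M=np.eye(3)-np.outer(d,d);A+=M;y+=M@o
    p=np.linalg.solve(A,y); return p,[np.linalg.norm((np.eye(3)-np.outer(d,d))@(p-o)) for o,d in(a,b)]
print("hole",tri(ray("side",273,191.3),ray("top",253.8,160.4)))
for c,u,v in(("side",273,191.3),("top",253.8,160.4)):
    o,d=ray(c,u,v); print(c,[o+d*(z-o[2])/d[2] for z in(.125,)],cloud(F[c])[int(v),int(u)])
    # stand front/lateral: tray front & box side plane yaw
    P=cloud(F[c]); 
# pin collar & handle edges
for c in F:
    P=cloud(F[c]);B=P[(np.hypot(P[...,0]-.479,P[...,1]+.2985)<.025)]
    for lo,hi in((.078,.086),(.09,.105),(.105,.12),(.12,.135),(.136,.15)):
        H=B[(B[:,2]>lo)&(B[:,2]<hi)]; print(c,lo,len(H),H.mean(0),H.min(0)[:2],H.max(0)[:2]) if len(H) else 0
E
```

```text
hole (array([ 0.6159, -0.0092,  0.1277]), [np.float64(0.00020974273911851464), np.float64(0.00020974273911832862)])
side [array([ 0.618, -0.006,  0.125])] [0.6792 0.102  0.0358]
top [array([ 0.6161, -0.0091,  0.125 ])] [ 0.6208 -0.0068  0.0942]
side 0.078 104 [ 0.4768 -0.3014  0.0801] [ 0.4556 -0.3235] [ 0.5034 -0.2754]
side 0.09 34 [ 0.4771 -0.3032  0.097 ] [ 0.4718 -0.3066] [ 0.4842 -0.2931]
side 0.105 37 [ 0.4763 -0.3031  0.1123] [ 0.4717 -0.3071] [ 0.4834 -0.297 ]
side 0.12 39 [ 0.4775 -0.3034  0.1284] [ 0.4717 -0.3071] [ 0.486  -0.2976]
side 0.136 41 [ 0.4793 -0.2986  0.1388] [ 0.472  -0.3056] [ 0.4874 -0.2894]
top 0.078 75 [ 0.4813 -0.2949  0.0803] [ 0.4566 -0.3189] [ 0.5039 -0.2769]
top 0.09 9 [ 0.478  -0.2934  0.0977] [ 0.4722 -0.2955] [ 0.4852 -0.2912]
top 0.105 7 [ 0.4784 -0.2932  0.1127] [ 0.4721 -0.2955] [ 0.485  -0.2907]
top 0.12 9 [ 0.4794 -0.2947  0.1267] [ 0.4719 -0.3008] [ 0.4871 -0.2915]
top 0.136 27 [ 0.4787 -0.2991  0.1394] [ 0.4718 -0.3052] [ 0.4845 -0.2928]
```

Emit:
send_rows([
  {"dx":0,"dy":0,"dz":0,"roll":-2.7,"jaw":70},
  {"dx":-0.015,"dy":-0.023,"dz":0,"roll":0,"jaw":70},
  {"dx":-0.02,"dy":-0.031,"dz":0,"roll":0,"jaw":70},
  {"dx":-0.02,"dy":-0.031,"dz":0,"roll":0,"jaw":70},
  {"dx":-0.02,"dy":-0.031,"dz":0,"roll":0,"jaw":70},
])

```text
t: 1.92
tcp_pos: [0.1957, 0.4256, 0.2575]
orientation: [0.105, 0.995, -0.0, 0.0]
force: [0.2, -1.0, 0.5]
width: 0.706
grip_force: 0.0
```

Emit:
send_rows([
  {"dx":-0.02,"dy":-0.031,"dz":0,"roll":0,"jaw":70},
  {"dx":-0.02,"dy":-0.031,"dz":0,"roll":0,"jaw":70},
  {"dx":-0.02,"dy":-0.031,"dz":0,"roll":0,"jaw":70},
  {"dx":-0.02,"dy":-0.031,"dz":0,"roll":0,"jaw":70},
  {"dx":-0.02,"dy":-0.031,"dz":0,"roll":0,"jaw":70},
])

```text
t: 2.33
tcp_pos: [0.2611, 0.253, 0.2579]
orientation: [0.105, 0.995, 0.0, 0.0]
force: [0.7, 0.3, 0.2]
width: 0.702
grip_force: 0.0
```

Emit:
send_rows([
  {"dx":-0.02,"dy":-0.031,"dz":0,"roll":0,"jaw":70},
  {"dx":-0.02,"dy":-0.031,"dz":0,"roll":0,"jaw":70},
  {"dx":-0.02,"dy":-0.031,"dz":0,"roll":0,"jaw":70},
  {"dx":-0.02,"dy":-0.031,"dz":0,"roll":0,"jaw":70},
  {"dx":-0.02,"dy":-0.031,"dz":0,"roll":0,"jaw":70},
])

```text
t: 2.75
tcp_pos: [0.3267, 0.0802, 0.2582]
orientation: [0.105, 0.994, 0.0, 0.001]
force: [1.2, 0.2, 0.6]
width: 0.703
grip_force: 0.0
```

Emit:
send_rows([
  {"dx":-0.02,"dy":-0.031,"dz":0,"roll":0,"jaw":70},
  {"dx":-0.02,"dy":-0.031,"dz":0,"roll":0,"jaw":70},
  {"dx":-0.02,"dy":-0.031,"dz":0,"roll":0,"jaw":70},
  {"dx":-0.02,"dy":-0.031,"dz":0,"roll":0,"jaw":70},
  {"dx":-0.02,"dy":-0.031,"dz":0,"roll":0,"jaw":70},
])

```text
t: 3.17
tcp_pos: [0.3921, -0.0927, 0.258]
orientation: [0.106, 0.994, -0.0, 0.001]
force: [0.3, -0.2, -0.1]
width: 0.699
grip_force: 0.0
```

Emit:
send_rows([
  {"dx":-0.02,"dy":-0.031,"dz":0,"roll":0,"jaw":70},
  {"dx":-0.02,"dy":-0.031,"dz":0,"roll":0,"jaw":70},
  {"dx":-0.02,"dy":-0.031,"dz":0,"roll":0,"jaw":70},
  {"dx":-0.02,"dy":-0.031,"dz":0,"roll":0,"jaw":70},
  {"dx":0,"dy":0,"dz":0,"roll":0,"jaw":70},
])

```text
t: 3.58
tcp_pos: [0.4454, -0.234, 0.2575]
orientation: [0.107, 0.994, -0.001, 0.0]
force: [-1.1, 1.0, -0.1]
width: 0.703
grip_force: 0.0
```

Emit:
send_rows([
  {"dx":-0.0155,"dy":-0.019,"dz":0,"roll":0,"jaw":60},
  {"dx":-0.0155,"dy":-0.019,"dz":0.02,"roll":0,"jaw":60},
  {"dx":-0.0155,"dy":-0.0186,"dz":0.03,"roll":0,"jaw":60},
  {"dx":0,"dy":0,"dz":0.03,"roll":0,"jaw":60},
  {"dx":0,"dy":0,"dz":0.02,"roll":0,"jaw":60},
])

```text
t: 4.0
tcp_pos: [0.477, -0.2934, 0.155]
orientation: [0.106, 0.994, 0.001, -0.001]
force: [-1.4, 0.1, 0.4]
width: 0.601
grip_force: 0.0
```

```bash
python3 - <<'E'
from h import *
print(bot.get_state()["tcp_pos"])
f=[bot.grab_frame(c) for c in("side","top")]
a=f[0]["frame"][200:350,190:390]; b=f[1]["frame"][130:280,265:465]
cv2.imwrite("pics/g.png",cv2.resize(np.hstack([a,b]),(800,300)))
s=bot.get_state();print(s["tcp_pos"],s["orientation"])
E
```

```text
[ 0.47704596 -0.29344991  0.15495525]
[ 0.4755007  -0.2913297   0.15360221] [ 0.10528223  0.99443342  0.00261683 -0.00331445]
```

View pics/g.png

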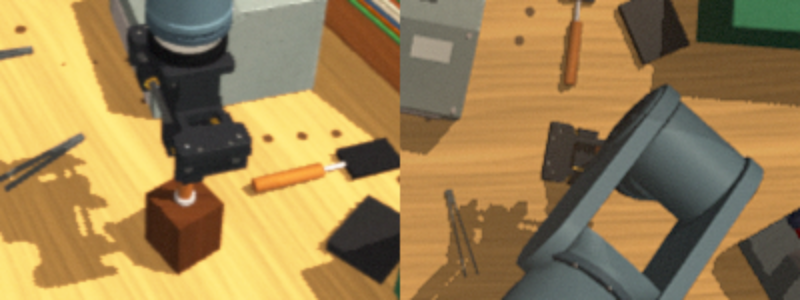

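The side picture shows the jaws straddling the handle above the stand (crop px 185,190). I still need to centre by a few mm and go down.

Emit:
send_rows([
  {"dx":-0.004,"dy":-0.0065,"dz":0,"roll":0,"jaw":60},
  {"dx":0,"dy":0,"dz":0,"roll":0,"jaw":60},
  {"dx":0,"dy":0,"dz":0,"roll":0,"jaw":60},
  {"dx":0,"dy":0,"dz":0,"roll":0,"jaw":60},
])

```text
t: 4.43
tcp_pos: [0.4812, -0.3015, 0.1597]
orientation: [0.105, 0.994, -0.001, 0.001]
force: [0.1, 0.4, 0.1]
width: 0.599
grip_force: 0.0
```

Emit:
send_rows([
  {"dx":0.002,"dy":0.002,"dz":0.012,"roll":0,"jaw":60},
  {"dx":0,"dy":0,"dz":0.018,"roll":0,"jaw":60},
  {"dx":0,"dy":0,"dz":0.012,"roll":0,"jaw":60},
  {"dx":0,"dy":0,"dz":0.005,"roll":0,"jaw":60},
  {"dx":0,"dy":0,"dz":0,"roll":0,"jaw":60},
])

```text
t: 4.85
tcp_pos: [0.4778, -0.2974, 0.1089]
orientation: [0.105, 0.994, 0.001, -0.001]
force: [0.2, -0.2, 0.3]
width: 0.599
grip_force: 0.0
```

Emit:
send_rows([
  {"dx":0,"dy":0,"dz":0,"roll":0,"jaw":60},
  {"dx":0,"dy":0,"dz":0,"roll":0,"jaw":60},
])

```text
t: 5.02
tcp_pos: [0.4791, -0.2988, 0.1113]
orientation: [0.105, 0.994, -0.0, 0.0]
force: [-0.7, 0.1, 0.6]
width: 0.604
grip_force: 0.0
```

Emit:
send_rows([
  {"dx":0,"dy":0,"dz":0,"roll":0,"jaw":10},
  {"dx":0,"dy":0,"dz":0,"roll":0,"jaw":10},
  {"dx":0,"dy":0,"dz":0,"roll":0,"jaw":10},
  {"dx":0,"dy":0,"dz":0,"roll":0,"jaw":10},
  {"dx":0,"dy":0,"dz":0,"roll":0,"jaw":10},
], force=8)

```text
t: 5.43
tcp_pos: [0.4788, -0.2985, 0.1109]
orientation: [0.105, 0.994, -0.0, 0.0]
force: [-0.3, 0.2, -0.4]
width: 0.244
grip_force: 0.0
```

Emit:
send_rows([
  {"dx":0,"dy":0,"dz":0,"roll":0,"jaw":10},
  {"dx":0,"dy":0,"dz":0,"roll":0,"jaw":10},
], force=8)

```text
t: 5.6
tcp_pos: [0.4788, -0.2985, 0.1108]
orientation: [0.105, 0.994, -0.0, 0.0]
force: [0.2, 0.6, 1.3]
width: 0.177
grip_force: 8.0
```

Emit:
send_rows([
  {"dx":0,"dy":0,"dz":-0.006,"roll":0,"jaw":10},
  {"dx":0,"dy":0,"dz":-0.015,"roll":0,"jaw":10},
  {"dx":0,"dy":0,"dz":-0.02,"roll":0,"jaw":10},
  {"dx":0,"dy":0,"dz":-0.014,"roll":0,"jaw":10},
  {"dx":0,"dy":0,"dz":-0.006,"roll":0,"jaw":10},
])

```text
t: 6.02
tcp_pos: [0.4796, -0.2992, 0.1743]
orientation: [0.105, 0.994, -0.001, 0.001]
force: [0.2, -0.9, -1.7]
width: 0.179
grip_force: 8.0
```

Emit:
send_rows([
  {"dx":0,"dy":0,"dz":0,"roll":0,"jaw":10},
  {"dx":0,"dy":0,"dz":0,"roll":0,"jaw":10},
  {"dx":0,"dy":0,"dz":0,"roll":0,"jaw":10},
])

```text
t: 6.27
tcp_pos: [0.4782, -0.298, 0.1706]
orientation: [0.105, 0.994, 0.001, -0.001]
force: [0.2, 0.1, -0.9]
width: 0.177
grip_force: 8.0
```

Emit:
send_rows([
  {"dx":0.006,"dy":0,"dz":0,"roll":0,"jaw":10},
  {"dx":0.006,"dy":0,"dz":0,"roll":0,"jaw":10},
  {"dx":0.0055,"dy":0,"dz":0.0006,"roll":0,"jaw":10},
  {"dx":0.005,"dy":0,"dz":0.0008,"roll":0,"jaw":10},
  {"dx":0.005,"dy":0,"dz":0.001,"roll":0,"jaw":10},
])

```text
t: 6.68
tcp_pos: [0.4512, -0.2925, 0.1691]
orientation: [0.105, 0.994, 0.0, -0.0]
force: [1.5, 0.1, -0.9]
width: 0.175
grip_force: 8.0
```

Emit:
send_rows([
  {"dx":0.005,"dy":0,"dz":0.0013,"roll":0,"jaw":10},
  {"dx":0.005,"dy":0,"dz":0.0016,"roll":0,"jaw":10},
  {"dx":0.005,"dy":0,"dz":0.0018,"roll":0,"jaw":10},
  {"dx":0.005,"dy":0,"dz":0.002,"roll":0,"jaw":10},
  {"dx":0,"dy":0,"dz":0,"roll":0,"jaw":10},
])

```text
t: 7.1
tcp_pos: [0.4311, -0.2881, 0.162]
orientation: [0.105, 0.994, 0.0, -0.001]
force: [0.3, 0.3, 0.1]
width: 0.182
grip_force: 8.0
```

Emit:
send_rows([
  {"dx":0,"dy":0,"dz":0,"roll":0,"jaw":10},
  {"dx":0,"dy":0,"dz":0,"roll":0,"jaw":10},
])

```text
t: 7.27
tcp_pos: [0.4323, -0.2886, 0.1627]
orientation: [0.105, 0.994, -0.0, -0.0]
force: [0.2, -0.1, -0.8]
width: 0.174
grip_force: 8.0
```

```bash
python3 - <<'E'
from h import *
f=[bot.grab_frame(c) for c in("side","top")]
a=f[0]["frame"][200:350,190:390]; b=f[1]["frame"][130:280,265:465]
cv2.imwrite("pics/t.png",cv2.resize(np.hstack([a,b]),(800,300)))
s=bot.get_state();print(s["tcp_pos"],s["orientation"])
E
```

```text
[ 0.43238167 -0.28863149  0.16268845] [ 1.05122054e-01  9.94459324e-01 -7.14147932e-05 -3.90080465e-05]
```

View pics/t.png

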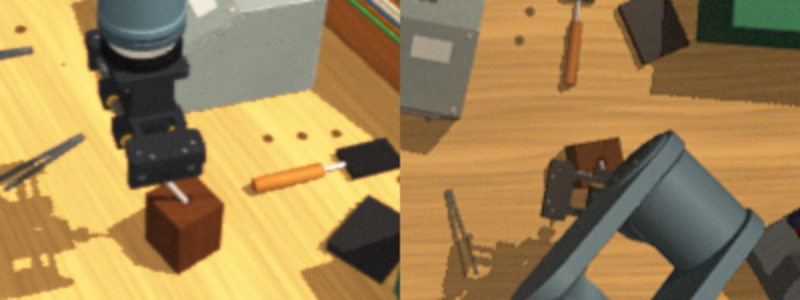

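The pin is tilted about 27° toward the robot, its tip still in the stand's hole (side crop px 180,195). I'll grip harder, pull it out along its axis and carry it over.

Emit:
send_rows([
  {"dx":0,"dy":0,"dz":0,"roll":0,"jaw":10},
  {"dx":0.0068,"dy":0,"dz":-0.0134,"roll":0,"jaw":10},
  {"dx":0.0068,"dy":0,"dz":-0.0134,"roll":0,"jaw":10},
  {"dx":0,"dy":0,"dz":-0.03,"roll":0,"jaw":10},
  {"dx":0,"dy":0,"dz":-0.03,"roll":0,"jaw":10},
], force=40)

```text
t: 7.78
tcp_pos: [0.4181, -0.2849, 0.2492]
orientation: [0.105, 0.994, 0.001, -0.001]
force: [-0.1, -0.9, -0.3]
width: 0.17
grip_force: 40.0
```

Emit:
send_rows([
  {"dx":-0.006,"dy":0.015,"dz":-0.015,"roll":0,"jaw":10},
  {"dx":-0.008,"dy":0.03,"dz":0,"roll":0,"jaw":10},
  {"dx":-0.008,"dy":0.033,"dz":0,"roll":0,"jaw":10},
  {"dx":-0.008,"dy":0.033,"dz":0,"roll":0,"jaw":10},
  {"dx":-0.008,"dy":0.033,"dz":0,"roll":0,"jaw":10},
])

```text
t: 8.2
tcp_pos: [0.4868, -0.1515, 0.2647]
orientation: [0.105, 0.994, -0.0, 0.0]
force: [0.7, 0.1, -1.1]
width: 0.169
grip_force: 40.0
```

Emit:
send_rows([
  {"dx":-0.008,"dy":0.033,"dz":0,"roll":0,"jaw":10},
  {"dx":-0.008,"dy":0.033,"dz":0,"roll":0,"jaw":10},
  {"dx":-0.008,"dy":0.033,"dz":0,"roll":0,"jaw":10},
  {"dx":-0.008,"dy":0.033,"dz":0,"roll":0,"jaw":10},
  {"dx":-0.008,"dy":0.033,"dz":0,"roll":0,"jaw":10},
])

```text
t: 8.62
tcp_pos: [0.5604, 0.002, 0.2645]
orientation: [0.105, 0.994, -0.0, 0.0]
force: [0.4, 0.3, -0.8]
width: 0.167
grip_force: 40.0
```

Emit:
send_rows([
  {"dx":0,"dy":0,"dz":0,"roll":0,"jaw":10},
  {"dx":0,"dy":0,"dz":0,"roll":0,"jaw":10},
  {"dx":0,"dy":0,"dz":0,"roll":0,"jaw":10},
  {"dx":0,"dy":0,"dz":0,"roll":0,"jaw":10},
  {"dx":0,"dy":0,"dz":0,"roll":0,"jaw":10},
])

```text
t: 9.03
tcp_pos: [0.5596, -0.0011, 0.2644]
orientation: [0.106, 0.994, -0.0, -0.0]
force: [0.5, 0.4, 0.7]
width: 0.166
grip_force: 40.0
```

```bash
python3 - <<'E'
from h import *
np.set_printoptions(precision=4,suppress=True)
f={c:bot.grab_frame(c) for c in("side","top")}
s=bot.get_state();p=s["tcp_pos"];print(p,s["orientation"],s["force"])
a=np.array([.444,-.096,-.891]); a/=np.linalg.norm(a)
tip=p+.1048*a
for c in f:
    np.savez(c+"1.npz",**f[c]); T=np.linalg.inv(f[c]["cam_to_world"]);q=T[:3,:3]@tip+T[:3,3];K=f[c]["intrinsics"];uv=(K@np.array([q[0],-q[1],-q[2]]))/-q[2];print(c,"tip pred",tip,uv[:2])
    P=cloud(f[c]); B=P[(np.linalg.norm(np.cross(P-p,a),axis=-1)<.02)]
    t=(B-p)@a; B=B[(t>.04)&(t<.13)];t=(B-p)@a; print(len(B))
    for lo in np.arange(.04,.13,.01):
        m=(t>=lo)&(t<lo+.01)
        if m.any(): print(lo.round(2),m.sum(),(B[m]-p-np.outer(t[m],a)).mean(0))
a=f["side"]["frame"][120:270,200:400]; b=f["top"]["frame"][90:240,180:380]
cv2.imwrite("pics/u.png",cv2.resize(np.hstack([a,b]),(800,300),interpolation=cv2.INTER_CUBIC))
E
```

```text
[ 0.5597 -0.0009  0.2645] [ 0.106   0.9944 -0.0001  0.    ] [-0.1194  0.0636 -0.699 ]
side tip pred [ 0.6062 -0.011   0.1711] [270.2552 178.9928]
47
0.04 9 [ 0.0006 -0.0026  0.0006]
0.05 8 [ 0.0009 -0.0028  0.0008]
0.06 7 [ 0.0011 -0.0027  0.0008]
0.07 6 [ 0.0011 -0.0032  0.0009]
0.08 9 [ 0.002  -0.0023  0.0012]
0.09 7 [ 0.0025 -0.0044  0.0017]
0.1 1 [ 0.0006 -0.0006  0.0004]
top tip pred [ 0.6062 -0.011   0.1711] [254.5315 162.2074]
0
```

View pics/u.png

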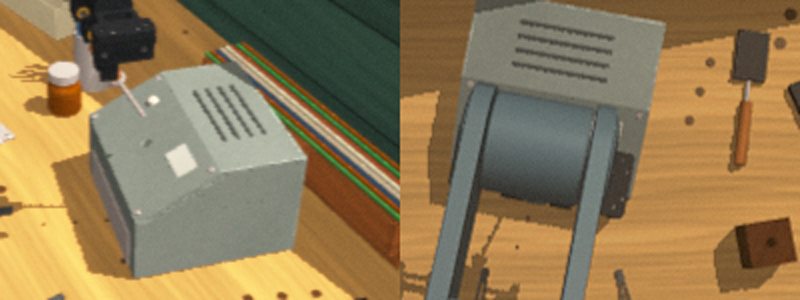

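The side view shows the tilted pin above the panel. Its tip is at about px (271.5,177) and the hole at (273,191), while the arm blocks the top camera. I'll fit both in the side camera's own frame.

```bash
python3 - <<'E'
from h import *
from scipy.optimize import least_squares
np.set_printoptions(precision=4,suppress=True)
f0,f1=dict(np.load("side0.npz")),dict(np.load("side1.npz"))
K=f0["intrinsics"];T=f0["cam_to_world"];cam=T[:3,3]
def proj(X): q=(X-T[:3,3])@T[:3,:3]; return np.stack([K[0,2]-K[0,0]*q[...,0]/q[...,2],K[1,2]+K[1,1]*q[...,1]/q[...,2]],-1)
P0,P1=cloud(f0),cloud(f1)
# local panel plane near hole
v,u=np.mgrid[:384,:512]; r=np.hypot(u-273,v-191.3); M=(r>5)&(r<14); Q=P0[M]; c=Q.mean(0); n=np.linalg.svd(Q-c)[2][2]; n*=np.sign(n[2]); print("panel n",n, "tilt",np.degrees(np.arccos(n[2])),"yaw",np.degrees(np.arctan2(-n[1],-n[0])))
d=T[:3,:3]@np.array([(273-K[0,2])/K[0,0],-(191.3-K[1,2])/K[1,1],-1]); hole=cam+d*((c-cam)@n)/(d@n); print("hole side-only",hole)
p=np.array([.5597,-.0009,.2645])
D=(f0["range_z"]-f1["range_z"]); g=cv2.absdiff(f0["frame"],f1["frame"]).max(2)
m=(D>.008)&(abs(u-262)<16)&(v>150)&(v<190)
for vv in range(156,184):
    us=np.where(m[vv])[0]; ug=np.where((g[vv,245:285]>18))[0]+245
    print(vv,us.tolist(),"|",ug.tolist())
Q=P1[m]; 
h=np.array([np.cos(-.211),np.sin(-.211),0])
w=np.linalg.norm(Q-p,axis=1); Q=Q[(w>.045)&(w<.12)]
def res(x):
    a=np.sin(x[0])*np.array([np.cos(x[1]),np.sin(x[1]),0])-np.array([0,0,np.cos(x[0])]); o=p+np.array([0,x[2],0])+x[3]*h
    return np.linalg.norm(np.cross(Q-o,a),axis=1)-.003
s=least_squares(lambda x:np.r_[res(x),(x[3])*1,(x[1]+.211)*.02],[.47,-.21,0,0],loss="soft_l1",f_scale=.001); x=s.x; print(len(Q),"tilt",np.degrees(x[0]),"yaw",np.degrees(x[1]),"off",x[2:],"res",np.median(abs(res(x))))
a=np.sin(x[0])*np.array([np.cos(x[1]),np.sin(x[1]),0])-np.array([0,0,np.cos(x[0])]); tip=p+np.array([0,x[2],0])+x[3]*h+.1048*a
print("tip",tip,proj(tip),"max t",((Q-p)@a).max()); print("hole-tip",hole-tip)
E
```

```text
panel n [-0.5008  0.6679  0.5506] tilt 56.593586769306036 yaw -53.13793718289483
hole side-only [ 0.6121 -0.0163  0.1337]
156 [250, 251, 252, 253, 254, 255, 256, 257, 258, 259, 260, 261] | [249, 250, 251, 252, 253, 254, 255, 256, 257, 258, 259, 260, 261, 262]
157 [250, 251, 252, 253, 254, 255, 256, 257, 258, 259, 260, 261] | [249, 250, 251, 252, 253, 254, 255, 256, 257, 258, 259, 260, 261, 262, 263]
158 [250, 251, 252, 253, 254, 255, 256, 257, 258, 259, 260, 261, 262, 271, 272] | [249, 250, 251, 252, 253, 254, 255, 256, 257, 258, 260, 261, 262, 263]
159 [250, 251, 252, 253, 254, 255, 256, 257, 258, 259, 260, 261] | [250, 251, 252, 253, 254, 255, 256, 257, 258, 259, 260, 261, 262, 263]
160 [250, 251, 252, 253, 254, 255, 256, 257, 258, 259, 260, 261] | [250, 251, 252, 253, 254, 255, 257, 258, 259, 260, 261, 262]
161 [254, 255, 256, 257, 258, 259, 260, 266] | [255, 256, 257, 258, 259, 260, 261, 262]
162 [255, 256, 257, 258, 259, 260, 261] | [256, 257, 258, 259, 260, 261, 262]
163 [260, 261, 262] | [257, 258, 259, 260, 261, 262, 263]
164 [258, 260, 261, 262, 264] | [260, 261, 262, 263, 2
[... 152 characters left out ...]
 265, 273] | [264, 265, 266]
169 [264, 265, 266] | [265, 266, 267]
170 [249, 251, 252, 255, 265, 266] | [266, 267, 268]
171 [265, 266, 267] | [266, 267, 268]
172 [266, 267, 268] | [267, 268, 269]
173 [267, 268, 269] | [268, 269, 270]
174 [267, 268, 269] | [268, 269, 270, 271]
175 [265, 268, 269, 270] | [269, 270, 271]
176 [269, 270, 271, 273] | [270, 271, 272]
177 [270, 271, 273] | [271, 272, 273]
178 [270, 271] | [271, 272]
179 [] | []
180 [269] | []
181 [] | []
182 [] | []
183 [266] | []
69 tilt 41.06279621893433 yaw 42.95068362955636 off [-0.0495 -0.0067] res 0.005120739105007787
tip [ 0.6036 -0.0021  0.1855] [267.7848 172.8824] max t 0.08499167713919094
hole-tip [ 0.0086 -0.0142 -0.0518]
```

```bash
python3 - <<'E'
from h import *
np.set_printoptions(precision=4,suppress=True)
f0,f1=dict(np.load("side0.npz")),dict(np.load("side1.npz"))
K=f0["intrinsics"];T=f0["cam_to_world"]
def proj(X): q=(X-T[:3,3])@T[:3,:3]; return np.stack([K[0,2]-K[0,0]*q[...,0]/q[...,2],K[1,2]+K[1,1]*q[...,1]/q[...,2]],-1)
g=cv2.absdiff(f0["frame"],f1["frame"]).astype(float).sum(2)
pts=[]
for v in range(165,178):
    w=g[v,255:280]; w=np.where(w>30,w,0); pts.append((255+(w*np.arange(25)).sum()/w.sum(),v))
pts=np.array(pts); k=np.polyfit(pts[:,1],pts[:,0],1); print("du/dv",k[0],"u@172",np.polyval(k,172))
p=np.array([.5597,-.0009,.2645]); yaw=-.211
for th in(25,26,27,28,29,30,31,32):
    r=np.radians(th);a=np.array([np.sin(r)*np.cos(yaw),np.sin(r)*np.sin(yaw),-np.cos(r)])
    t=proj(p+.1048*a);b=proj(p+.055*a);s=(t-b)[0]/(t-b)[1];print(th,"slope",s,"u@172",t[0]+s*(172-t[1]),"tip",t)
hole=np.array([.6159,-.0092,.1277]);print("hole proj",proj(hole))
for d in np.eye(3)*.001: print((proj(hole+d)-proj(hole)))
for c in("side0","top0"):
    f=dict(np.load(c+".npz"));P=cloud(f).reshape(-1,3); z=f["range_z"].ravel()
    R=np.array([[np.cos(yaw),-np.sin(yaw),0],[np.sin(yaw),np.cos(yaw),0],[0,0,1]]);L=(P-hole)@R
    m=(np.hypot(L[:,0],L[:,1])<.03)&(np.hypot(L[:,0],L[:,1])>.01)&(abs(L[:,2]-.505*L[:,0])<.015)&(z>0)
    A=np.c_[L[m][:,:2],np.ones(m.sum())]; q=np.linalg.lstsq(A,L[m][:,2],rcond=None)[0];print(c,"panel slope",np.degrees(np.arctan(q[0])),"cross",q[1],"z at hole",q[2]+hole[2])
E
```

```text
du/dv 0.7010939703378631 u@172 268.0742114156112
25 slope 0.5740239076277375 u@172 264.59308482328595 tip [269.001 179.679]
26 slope 0.6021527667518888 u@172 265.2107827136072 tip [269.6248 179.3304]
27 slope 0.6309747598193557 u@172 265.8437015331745 tip [270.2437 178.9733]
28 slope 0.6605340574346293 u@172 266.49281124984486 tip [270.8575 178.6078]
29 slope 0.6908780422206282 u@172 267.15915236604604 tip [271.4661 178.234 ]
30 slope 0.7220576294425651 u@172 267.84384295954214 tip [272.0693 177.8519]
31 slope 0.754127625706394 u@172 268.5480865602992 tip [272.6669 177.4617]
32 slope 0.7871471311750107 u@172 269.27318098298434 tip [273.2589 177.0634]
hole proj [272.9102 191.3244]
[ 0.3339 -0.1023]
[-0.1828 -0.1993]
[ 0.0076 -0.3078]
side0 panel slope 27.16003051567862 cross -0.003597712068092133 z at hole 0.12678862811306751
top0 panel slope 27.6846809727726 cross -0.003801617136599606 z at hole 0.12570904958111143
```

Emit:
send_rows([
  {"dx":0.0015,"dy":0.0035,"dz":0.01,"roll":0,"jaw":10},
  {"dx":0,"dy":0,"dz":0.015,"roll":0,"jaw":10},
  {"dx":0,"dy":0,"dz":0.0125,"roll":0,"jaw":10},
  {"dx":0,"dy":0,"dz":0,"roll":0,"jaw":10},
  {"dx":0,"dy":0,"dz":0,"roll":0,"jaw":10},
])

```text
t: 9.55
tcp_pos: [0.5584, 0.004, 0.2256]
orientation: [0.105, 0.994, 0.0, -0.001]
force: [0.5, 0.6, -0.6]
width: 0.166
grip_force: 40.0
```

Emit:
send_rows([
  {"dx":0,"dy":0,"dz":0,"roll":0,"jaw":10},
  {"dx":0,"dy":0,"dz":0,"roll":0,"jaw":10},
  {"dx":0,"dy":0,"dz":0,"roll":0,"jaw":10},
])

```text
t: 9.8
tcp_pos: [0.5596, 0.0038, 0.2277]
orientation: [0.105, 0.994, -0.0, 0.001]
force: [0.4, -0.0, -0.9]
width: 0.168
grip_force: 40.0
```

```bash
python3 - <<'E'
from h import *
np.set_printoptions(precision=4,suppress=True)
f0=dict(np.load("side0.npz")); f1=bot.grab_frame("side"); s=bot.get_state(); p=s["tcp_pos"]; print(p,s["orientation"],s["force"])
K=f0["intrinsics"];T=f0["cam_to_world"]
def proj(X): q=(X-T[:3,3])@T[:3,:3]; return np.stack([K[0,2]-K[0,0]*q[...,0]/q[...,2],K[1,2]+K[1,1]*q[...,1]/q[...,2]],-1)
g=cv2.absdiff(f0["frame"],f1["frame"]).astype(float).sum(2)
pts=[]
for v in range(176,196):
    w=g[v,258:285]; w=np.where(w>35,w,0)
    if w.sum()>0: pts.append((258+(w*np.arange(27)).sum()/w.sum(),v)); print(v,(np.where(w)[0]+258).tolist(),round(pts[-1][0],2))
yaw=-.211
for th in(28,29,30,31):
    r=np.radians(th);a=np.array([np.sin(r)*np.cos(yaw),np.sin(r)*np.sin(yaw),-np.cos(r)])
    t=proj(p+.1048*a);b=proj(p+.055*a);s=(t-b)[0]/(t-b)[1];print(th,"slope",s,"u@184",t[0]+s*(184-t[1]),"tip",t,p+.1048*a)
cv2.imwrite("pics/v.png",cv2.resize(f1["frame"][160:210,240:307],(804,600),interpolation=cv2.INTER_CUBIC)[:,:800])
E
```

```text
[0.5596 0.0039 0.2277] [ 0.1051  0.9945 -0.0001  0.0007] [ 0.2125 -0.3849 -0.0345]
176 [261, 262, 263] 262.01
177 [262, 263, 264, 265] 263.15
178 [263, 264, 265] 263.8
179 [263, 264, 265] 264.13
180 [264, 265, 266] 264.94
181 [265, 266, 267, 283] 267.63
182 [265, 266, 267] 266.19
183 [266, 267, 268] 267.13
184 [267, 268, 269, 270] 268.14
185 [268, 269, 270] 268.84
186 [268, 269, 270, 271] 269.36
187 [269, 270, 271, 272] 270.25
188 [270, 271, 272] 270.77
189 [280] 280.0
194 [263, 264, 265] 264.15
195 [260, 261, 262, 263, 264, 265] 262.67
28 slope 0.6778657057890279 u@184 266.10000106337833 tip [269.7072 189.3213] [ 0.6077 -0.0064  0.1351]
29 slope 0.7091255693765646 u@184 266.7873932169893 tip [270.3026 188.9572] [ 0.6093 -0.0068  0.136 ]
30 slope 0.7412624174564744 u@184 267.4940699160114 tip [270.8928 188.5851] [ 0.6108 -0.0071  0.1369]
31 slope 0.7743341133172477 u@184 268.22130355148937 tip [271.4776 188.2053] [ 0.6124 -0.0075  0.1378]
```

View pics/v.png

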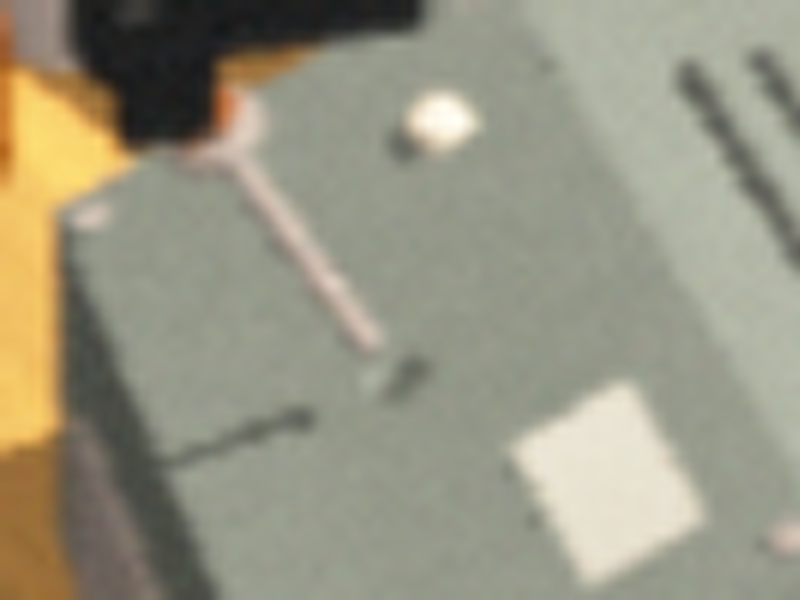

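The hole is at px (272.6,191.2), and the pin tip at (270.9,188.6) lines up with it along the pin's axis at about 30°. I'm going in along that axis.

Emit:
send_rows([
  {"dx":-0.0015,"dy":-0.0005,"dz":0.0043,"roll":0,"jaw":10},
  {"dx":-0.0025,"dy":0,"dz":0.0043,"roll":0,"jaw":10},
  {"dx":-0.0025,"dy":0,"dz":0.0043,"roll":0,"jaw":10},
  {"dx":-0.0015,"dy":0,"dz":0.0026,"roll":0,"jaw":10},
  {"dx":0,"dy":0,"dz":0,"roll":0,"jaw":10},
])

```text
t: 10.27
tcp_pos: [0.5667, 0.0017, 0.2102]
orientation: [0.105, 0.994, 0.0, -0.001]
force: [0.2, 0.0, -1.1]
width: 0.168
grip_force: 40.0
```

Emit:
send_rows([
  {"dx":0,"dy":0,"dz":0,"roll":0,"jaw":10},
  {"dx":0,"dy":0,"dz":0,"roll":0,"jaw":10},
])

```text
t: 10.43
tcp_pos: [0.5669, 0.0018, 0.2114]
orientation: [0.105, 0.994, 0.0, -0.0]
force: [0.0, 0.1, -1.3]
width: 0.168
grip_force: 40.0
```

```bash
python3 - <<'E'
from h import *
s=bot.get_state();print(s["tcp_pos"],s["force"])
f1=bot.grab_frame("side")
cv2.imwrite("pics/w.png",cv2.resize(f1["frame"][160:210,240:307],(804,600),interpolation=cv2.INTER_CUBIC)[:,:800])
E
```

```text
[0.5668884  0.00176468 0.21135651] [ 0.00398352  0.05161657 -1.25953219]
```

View pics/w.png

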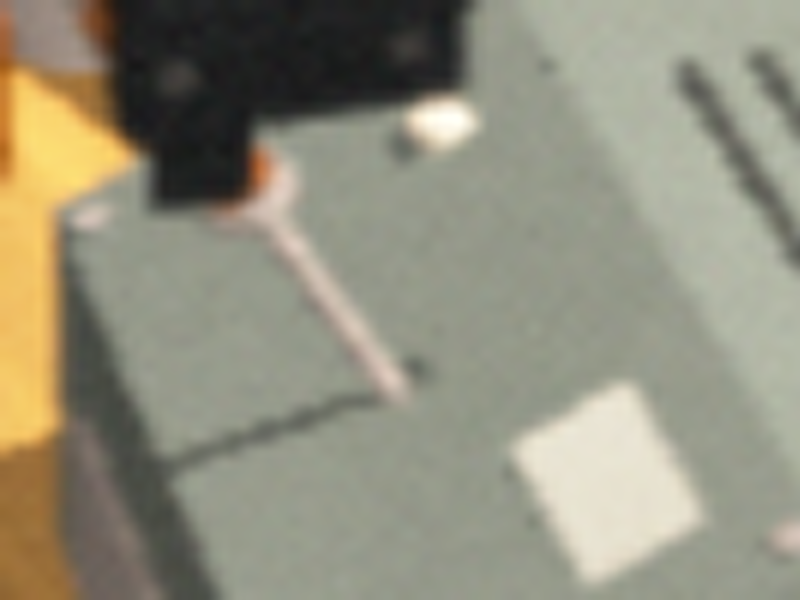

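The shaft's end sits in the hole area, at about px (273,193), clipped by the near rim. It may be about 1 mm toward the front, so I'll correct slightly and go on gently while watching the force.

Emit:
send_rows([
  {"dx":-0.0007,"dy":-0.0005,"dz":0,"roll":0,"jaw":10},
  {"dx":-0.0015,"dy":0,"dz":0.0026,"roll":0,"jaw":10},
  {"dx":-0.0015,"dy":0,"dz":0.0026,"roll":0,"jaw":10},
  {"dx":0,"dy":0,"dz":0,"roll":0,"jaw":10},
  {"dx":0,"dy":0,"dz":0,"roll":0,"jaw":10},
])

```text
t: 10.9
tcp_pos: [0.5703, 0.0005, 0.2059]
orientation: [0.105, 0.994, 0.0, -0.0]
force: [-0.2, 0.3, -0.1]
width: 0.167
grip_force: 40.0
```

Emit:
send_rows([
  {"dx":-0.0015,"dy":0,"dz":0.0026,"roll":0,"jaw":10},
  {"dx":-0.0015,"dy":0,"dz":0.0026,"roll":0,"jaw":10},
  {"dx":-0.0015,"dy":0,"dz":0.0026,"roll":0,"jaw":10},
  {"dx":-0.0015,"dy":0,"dz":0.0026,"roll":0,"jaw":10},
  {"dx":0,"dy":0,"dz":0,"roll":0,"jaw":10},
])

```text
t: 11.32
tcp_pos: [0.5761, -0.0008, 0.195]
orientation: [0.105, 0.994, 0.0, -0.001]
force: [-0.2, -0.2, -0.9]
width: 0.165
grip_force: 40.0
```

Emit:
send_rows([
  {"dx":0,"dy":0,"dz":0,"roll":0,"jaw":10},
  {"dx":0,"dy":0,"dz":0,"roll":0,"jaw":10},
])

```text
t: 11.48
tcp_pos: [0.5763, -0.0007, 0.1958]
orientation: [0.105, 0.994, 0.0, -0.0]
force: [0.0, 0.0, -0.8]
width: 0.167
grip_force: 40.0
```

Emit:
send_rows([
  {"dx":-0.0005,"dy":0,"dz":0.0009,"roll":0,"jaw":10},
  {"dx":-0.0005,"dy":0,"dz":0.0009,"roll":0,"jaw":10},
  {"dx":-0.0005,"dy":0,"dz":0.0009,"roll":0,"jaw":10},
  {"dx":-0.0005,"dy":0,"dz":0.0009,"roll":0,"jaw":10},
  {"dx":0,"dy":0,"dz":0,"roll":0,"jaw":10},
])

```text
t: 11.9
tcp_pos: [0.5782, -0.0012, 0.192]
orientation: [0.105, 0.994, 0.0, -0.0]
force: [1.0, -0.0, -0.5]
width: 0.167
grip_force: 40.0
```

Emit:
send_rows([
  {"dx":-0.0005,"dy":0,"dz":0.0009,"roll":0,"jaw":10},
  {"dx":-0.0005,"dy":0,"dz":0.0009,"roll":0,"jaw":10},
  {"dx":0,"dy":0,"dz":0,"roll":0,"jaw":10},
])

```text
t: 12.15
tcp_pos: [0.5791, -0.0013, 0.1911]
orientation: [0.105, 0.994, -0.0, -0.0]
force: [-4.0, 0.1, 6.2]
width: 0.169
grip_force: 40.0
```

Emit:
send_rows([
  {"dx":-0.0005,"dy":0,"dz":0.0009,"roll":0,"jaw":10},
  {"dx":-0.0005,"dy":0,"dz":0.0009,"roll":0,"jaw":10},
  {"dx":0,"dy":0,"dz":0,"roll":0,"jaw":10},
])

```text
t: 12.4
tcp_pos: [0.58, -0.0015, 0.1897]
orientation: [0.105, 0.994, -0.0, -0.0]
force: [-5.7, 0.6, 8.0]
width: 0.167
grip_force: 40.0
```

```bash
cat > tr.py <<'E'
from h import *
np.set_printoptions(precision=4,suppress=True)
f0=dict(np.load("side0.npz"));f=bot.grab_frame("side");yaw=-.211
c=np.array([.5667+.0008,-.001,0]) # front face centre approx
R=np.array([[np.cos(yaw),-np.sin(yaw),0],[np.sin(yaw),np.cos(yaw),0],[0,0,1]])
for g in(f0,f):
    L=(cloud(g)-[.6745,-.022,0])@R; m=(abs(L[...,1])<.08)&(L[...,2]>.02)&(L[...,2]<.053)&(L[...,0]>-.2)&(L[...,0]<-.09)
    print("front x local",m.sum(),np.median(L[m][:,0]) if m.any() else None)
s=bot.get_state();print(s["tcp_pos"],s["force"])
E
python3 tr.py
```

```text
front x local 138 -0.11232073785967864
front x local 138 -0.11214923256834605
[ 0.58   -0.0015  0.1897] [-4.093   0.0073  7.4346]
```

Emit:
send_rows([
  {"dx":-0.0005,"dy":0,"dz":0.0009,"roll":0,"jaw":10},
  {"dx":-0.0003,"dy":0,"dz":0.0005,"roll":0,"jaw":10},
  {"dx":0,"dy":0,"dz":0,"roll":0,"jaw":10},
  {"dx":0,"dy":0,"dz":0,"roll":0,"jaw":10},
])

```text
t: 12.78
tcp_pos: [0.5808, -0.0017, 0.1883]
orientation: [0.105, 0.994, -0.0, -0.0]
force: [-4.5, 1.5, 7.5]
width: 0.164
grip_force: 40.0
```

```bash
python3 tr.py
```

```text
front x local 138 -0.11232073785967864
front x local 139 -0.11223751224113118
[ 0.5808 -0.0016  0.1883] [-4.43    0.6439  7.7717]
```

Emit:
send_rows([
  {"dx":-0.0005,"dy":0,"dz":0.0009,"roll":0,"jaw":10},
  {"dx":-0.0003,"dy":0,"dz":0.0005,"roll":0,"jaw":10},
  {"dx":0,"dy":0,"dz":0,"roll":0,"jaw":10},
  {"dx":0,"dy":0,"dz":0,"roll":0,"jaw":10},
])

```text
t: 13.17
tcp_pos: [0.5817, -0.0019, 0.1864]
orientation: [0.105, 0.994, -0.0, 0.0]
force: [-3.2, 0.9, 4.7]
width: 0.168
grip_force: 40.0
```

```bash
python3 tr.py
```

```text
front x local 138 -0.11232073785967864
front x local 326 -0.13472963101714835
[ 0.5817 -0.0019  0.1864] [-3.4679  1.0241  5.2023]
```

The latch has let go: the force dropped and the tray is moving out. I'm withdrawing along the pin's axis.

Emit:
send_rows([
  {"dx":0,"dy":0,"dz":0,"roll":0,"jaw":10},
  {"dx":0.002,"dy":0,"dz":-0.0035,"roll":0,"jaw":10},
  {"dx":0.004,"dy":0,"dz":-0.0069,"roll":0,"jaw":10},
  {"dx":0.004,"dy":0,"dz":-0.0069,"roll":0,"jaw":10},
  {"dx":0.004,"dy":0,"dz":-0.0069,"roll":0,"jaw":10},
])

```text
t: 13.63
tcp_pos: [0.5677, 0.0011, 0.2106]
orientation: [0.105, 0.994, -0.0, 0.0]
force: [0.4, 0.1, -0.5]
width: 0.169
grip_force: 40.0
```

Emit:
send_rows([
  {"dx":0.005,"dy":0,"dz":-0.0087,"roll":0,"jaw":10},
  {"dx":0.005,"dy":0,"dz":-0.0087,"roll":0,"jaw":10},
  {"dx":0.004,"dy":0,"dz":-0.0069,"roll":0,"jaw":10},
  {"dx":0,"dy":0,"dz":-0.02,"roll":0,"jaw":10},
  {"dx":0,"dy":0,"dz":-0.012,"roll":0,"jaw":10},
])

```text
t: 14.05
tcp_pos: [0.5543, 0.004, 0.2684]
orientation: [0.105, 0.994, -0.0, 0.001]
force: [0.2, -0.7, -0.8]
width: 0.171
grip_force: 40.0
```

```bash
python3 tr.py
```

```text
front x local 138 -0.11232073785967864
front x local 329 -0.13509254405125448
[0.5558 0.0037 0.271 ] [0.9131 0.4216 0.8822]
```

Emit:
send_rows([
  {"dx":0.004,"dy":-0.017,"dz":0,"roll":0,"jaw":10},
  {"dx":0.0075,"dy":-0.032,"dz":0,"roll":0,"jaw":10},
  {"dx":0.0075,"dy":-0.032,"dz":0,"roll":0,"jaw":10},
  {"dx":0.0075,"dy":-0.032,"dz":0,"roll":0,"jaw":10},
  {"dx":0.0075,"dy":-0.032,"dz":0,"roll":0,"jaw":10},
])

```text
t: 14.52
tcp_pos: [0.4901, -0.1318, 0.2664]
orientation: [0.105, 0.994, -0.0, 0.0]
force: [0.3, 0.2, -1.0]
width: 0.166
grip_force: 40.0
```

Emit:
send_rows([
  {"dx":0.0075,"dy":-0.032,"dz":0,"roll":0,"jaw":10},
  {"dx":0.0075,"dy":-0.032,"dz":0,"roll":0,"jaw":10},
  {"dx":0.0075,"dy":-0.032,"dz":0,"roll":0,"jaw":10},
  {"dx":0.0075,"dy":-0.032,"dz":0.01,"roll":0,"jaw":10},
  {"dx":0.0075,"dy":-0.032,"dz":0.01,"roll":0,"jaw":10},
])

```text
t: 14.93
tcp_pos: [0.4201, -0.2811, 0.2469]
orientation: [0.105, 0.994, -0.001, 0.001]
force: [0.6, 0.3, 0.6]
width: 0.17
grip_force: 40.0
```

Emit:
send_rows([
  {"dx":0.0025,"dy":-0.007,"dz":0.025,"roll":0,"jaw":10},
  {"dx":0,"dy":0,"dz":0.025,"roll":0,"jaw":10},
  {"dx":0,"dy":0,"dz":0,"roll":0,"jaw":10},
  {"dx":0,"dy":0,"dz":0,"roll":0,"jaw":10},
  {"dx":0,"dy":0,"dz":0,"roll":0,"jaw":10},
])

```text
t: 15.35
tcp_pos: [0.4173, -0.2859, 0.1975]
orientation: [0.105, 0.994, -0.0, 0.0]
force: [0.3, -1.0, 0.4]
width: 0.168
grip_force: 40.0
```

```bash
cat > pn.py <<'E'
from h import *
import sys
np.set_printoptions(precision=4,suppress=True)
f=bot.grab_frame("side"); s=bot.get_state(); p=s["tcp_pos"]; print(p,s["orientation"],s["force"])
K=f["intrinsics"];T=f["cam_to_world"]
def proj(X): q=(X-T[:3,3])@T[:3,:3]; return np.stack([K[0,2]-K[0,0]*q[...,0]/q[...,2],K[1,2]+K[1,1]*q[...,1]/q[...,2]],-1)
yaw=-.211
for th in(28,29,30,31):
    r=np.radians(th);a=np.array([np.sin(r)*np.cos(yaw),np.sin(r)*np.sin(yaw),-np.cos(r)]); print(th,"tip",p+.1048*a,proj(p+.1048*a))
print("mouth",proj(np.array([.479,-.299,.076])))
c=proj(p+.09*a).astype(int); x,y=c; print("crop origin",x-40,y-30)
cv2.imwrite(sys.argv[1],cv2.resize(f["frame"][y-30:y+30,x-40:x+40],(800,600),interpolation=cv2.INTER_CUBIC))
R=np.array([[np.cos(yaw),-np.sin(yaw),0],[np.sin(yaw),np.cos(yaw),0],[0,0,1]])
L=(cloud(f)-[.6745,-.022,0])@R; m=(abs(L[...,1])<.08)&(L[...,2]>.02)&(L[...,2]<.06)&(L[...,0]>-.22)&(L[...,0]<-.09); print("tray front",np.percentile(L[m][:,0],[2,10,25,50]))
E
python3 pn.py pics/x.png
```

```text
[ 0.4177 -0.286   0.198 ] [ 0.1047  0.9945 -0.0008  0.001 ] [ 0.0943  0.7521 -0.1424]
28 tip [ 0.4658 -0.2963  0.1055] [275.716 291.54 ]
29 tip [ 0.4674 -0.2967  0.1064] [276.4651 291.1035]
30 tip [ 0.4689 -0.297   0.1073] [277.2078 290.6591]
31 tip [ 0.4705 -0.2973  0.1082] [277.9438 290.2071]
mouth [281.4223 299.6247]
crop origin 234 256Traceback (most recent call last):
  File "pn.py", line 14, in <module>
    L=(cloud(f)-[.6745,-.022,0])@R; m=(abs(L[...,1])<.08)&(L[...,2]>.02)&(L[...,2]<.06)&(L[...,0]>-.22)&(L[...,0]<-.09); print("tray front",np.percentile(L[m][:,0],[2,10,25,50]))
                                                                                                                                            ~~~~~~~~~~~~~^^^^^^^^^^^^^^^^^^^^^^^^
    return _quantile_unchecked(
        a, q, axis, out, overwrite_input, method, keepdims, weights)
    return _ureduce(a,
                    func=_quantile_ureduce_func,
    ...<5 lines>...
                    overwrite_input=overwrite_input,
                    method=method)
    r = func(a, **kwargs)
    result = _quantile(arr,
                       quantiles=q,
    ...<2 lines>...
                       out=out,
                       weights=wgt)
    slices_having_nans = np.isnan(arr[-1, ...])
                                  ~~~^^^^^^^^^
IndexError: index -1 is out of bounds for axis 0 with size 0
```

View pics/x.png

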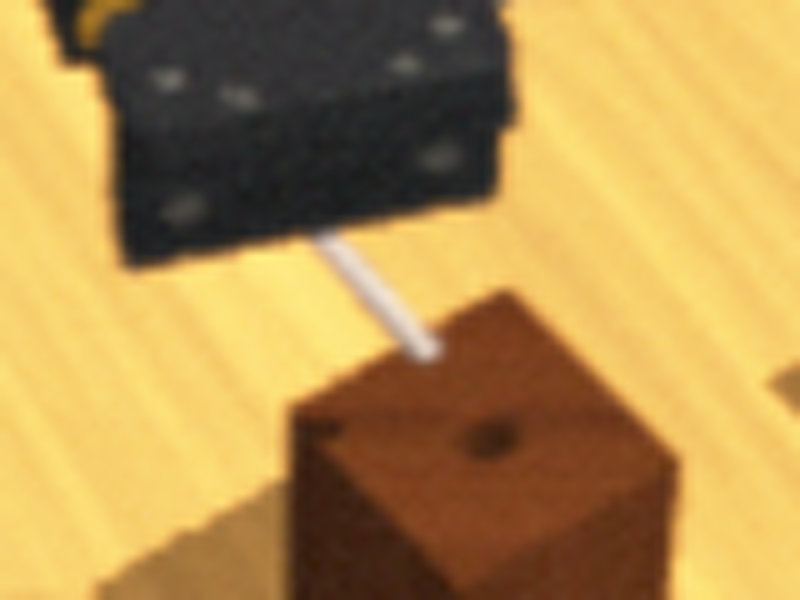

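The tip is at px (277,291) and the stand's hole at (282.5,299.3). I'm going in along the pin's axis to the earlier tilt pose.

Emit:
send_rows([
  {"dx":0.007,"dy":0,"dz":0,"roll":0,"jaw":10},
  {"dx":-0.005,"dy":0,"dz":0.0085,"roll":0,"jaw":10},
  {"dx":-0.006,"dy":0,"dz":0.01,"roll":0,"jaw":10},
  {"dx":-0.005,"dy":0,"dz":0.0085,"roll":0,"jaw":10},
  {"dx":-0.0027,"dy":0,"dz":0.0045,"roll":0,"jaw":10},
])

```text
t: 15.82
tcp_pos: [0.4288, -0.2879, 0.1641]
orientation: [0.105, 0.994, 0.0, 0.0]
force: [0.0, -0.1, -0.5]
width: 0.169
grip_force: 40.0
```

Emit:
send_rows([
  {"dx":-0.0027,"dy":0,"dz":0.0045,"roll":0,"jaw":10},
  {"dx":0,"dy":0,"dz":0,"roll":0,"jaw":10},
  {"dx":0,"dy":0,"dz":0,"roll":0,"jaw":10},
  {"dx":0,"dy":0,"dz":0,"roll":0,"jaw":10},
])

```text
t: 16.15
tcp_pos: [0.431, -0.2887, 0.1605]
orientation: [0.105, 0.994, -0.0, 0.0]
force: [2.0, -0.3, -0.8]
width: 0.168
grip_force: 40.0
```

```bash
sed -i '/^R=/,$d' pn.py; python3 pn.py pics/y.png
```

```text
[ 0.431  -0.2888  0.1606] [ 0.1051  0.9945 -0.0001  0.0002] [0.9356 0.1061 0.4303]
28 tip [ 0.4791 -0.2991  0.0681] [281.3582 302.1005]
29 tip [ 0.4807 -0.2994  0.069 ] [282.0892 301.6773]
30 tip [ 0.4822 -0.2997  0.0699] [282.8141 301.2467]
31 tip [ 0.4838 -0.3001  0.0708] [283.5325 300.8088]
mouth [281.4223 299.6247]
crop origin 240 267
```

View pics/y.png

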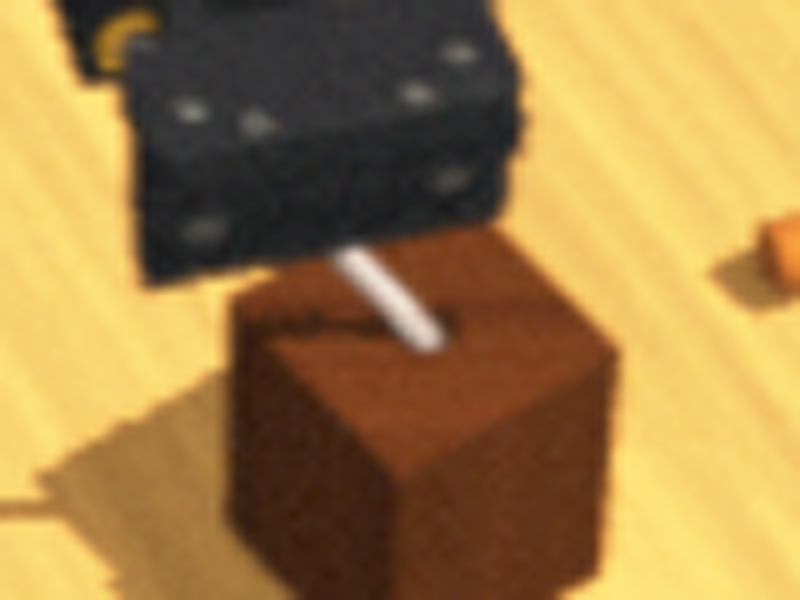

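The tip is in the hole, with the shaft clipped at the near rim (crop px 430,345). I'll loosen the grip and swing the pin upright.

Emit:
send_rows([
  {"dx":0,"dy":0,"dz":0,"roll":0,"jaw":10},
  {"dx":0,"dy":0,"dz":0,"roll":0,"jaw":10},
  {"dx":-0.005,"dy":0,"dz":-0.002,"roll":0,"jaw":10},
  {"dx":-0.005,"dy":0,"dz":-0.002,"roll":0,"jaw":10},
  {"dx":-0.005,"dy":0,"dz":-0.0018,"roll":0,"jaw":10},
], force=8)

```text
t: 16.62
tcp_pos: [0.4458, -0.2919, 0.1664]
orientation: [0.105, 0.994, 0.0, -0.0]
force: [-0.8, 0.9, 0.5]
width: 0.177
grip_force: 8.0
```

Emit:
send_rows([
  {"dx":-0.005,"dy":0,"dz":-0.0015,"roll":0,"jaw":10},
  {"dx":-0.005,"dy":0,"dz":-0.0013,"roll":0,"jaw":10},
  {"dx":-0.005,"dy":0,"dz":-0.001,"roll":0,"jaw":10},
  {"dx":-0.005,"dy":0,"dz":-0.001,"roll":0,"jaw":10},
  {"dx":-0.0055,"dy":0,"dz":-0.0008,"roll":0,"jaw":10},
])

```text
t: 17.03
tcp_pos: [0.4709, -0.2972, 0.1717]
orientation: [0.105, 0.994, 0.0, -0.0]
force: [-1.2, 0.6, -1.0]
width: 0.175
grip_force: 8.0
```

Emit:
send_rows([
  {"dx":-0.0055,"dy":0,"dz":-0.0004,"roll":0,"jaw":10},
  {"dx":-0.005,"dy":0,"dz":0,"roll":0,"jaw":10},
  {"dx":0,"dy":0,"dz":0,"roll":0,"jaw":10},
  {"dx":0,"dy":0,"dz":0,"roll":0,"jaw":10},
  {"dx":0,"dy":0,"dz":0,"roll":0,"jaw":10},
])

```text
t: 17.45
tcp_pos: [0.4808, -0.2995, 0.172]
orientation: [0.105, 0.994, -0.0, 0.0]
force: [0.7, -0.2, -0.7]
width: 0.178
grip_force: 8.0
```

```bash
python3 - <<'E'
from h import *
np.set_printoptions(precision=4,suppress=True)
f=bot.grab_frame("side"); s=bot.get_state(); p=s["tcp_pos"]; print(p,s["orientation"],s["force"])
im=f["frame"][265:310,255:310].astype(int)
# bright, unsaturated (steel) pixels
m=(im.min(2)>110)&((im.max(2)-im.min(2))<60)
for v in range(45):
    u=np.where(m[v])[0]
    if len(u): print(v+265,(u+255).tolist())
K=f["intrinsics"];T=f["cam_to_world"]
def proj(X): q=(X-T[:3,3])@T[:3,:3]; return np.array([K[0,2]-K[0,0]*q[0]/q[2],K[1,2]+K[1,1]*q[1]/q[2]])
for t in(.04,.06,.08,.1): print(t,proj(p-[0,0,t]))
E
```

```text
[ 0.4807 -0.2995  0.1721] [ 0.1052  0.9945 -0.0001  0.0001] [-0.5758  0.5305  0.1805]
269 [294]
286 [283, 284]
287 [283, 284]
288 [283, 284]
289 [283, 284]
290 [283, 284]
291 [282, 283, 284]
292 [282, 283, 284]
293 [282, 283, 284]
294 [282, 283, 284]
295 [282, 283, 284]
296 [282, 283, 284]
297 [282, 283, 284]
298 [282, 283, 284]
299 [282, 283, 284]
300 [282, 283]
301 [282]
0.04 [283.0973 281.281 ]
0.06 [282.7782 287.9236]
0.08 [282.4671 294.4021]
0.1 [282.1636 300.7223]
```

Emit:
send_rows([
  {"dx":0.0007,"dy":0,"dz":0.006,"roll":0,"jaw":10},
  {"dx":0,"dy":0,"dz":0.012,"roll":0,"jaw":10},
  {"dx":0,"dy":0,"dz":0.014,"roll":0,"jaw":10},
  {"dx":0,"dy":0,"dz":0.012,"roll":0,"jaw":10},
  {"dx":0,"dy":0,"dz":0.006,"roll":0,"jaw":10},
])

```text
t: 17.92
tcp_pos: [0.4789, -0.2983, 0.1194]
orientation: [0.105, 0.994, 0.001, -0.001]
force: [-0.8, -0.4, -0.4]
width: 0.18
grip_force: 8.0
```

Emit:
send_rows([
  {"dx":0,"dy":0,"dz":0.004,"roll":0,"jaw":10},
  {"dx":0,"dy":0,"dz":0.004,"roll":0,"jaw":10},
  {"dx":0,"dy":0,"dz":0.002,"roll":0,"jaw":10},
  {"dx":0,"dy":0,"dz":0,"roll":0,"jaw":10},
  {"dx":0,"dy":0,"dz":0,"roll":0,"jaw":10},
])

```text
t: 18.33
tcp_pos: [0.4803, -0.2994, 0.1125]
orientation: [0.105, 0.994, -0.0, 0.0]
force: [-0.1, 0.9, -0.7]
width: 0.177
grip_force: 8.0
```

Nearly home. I'll lower it the last bit and release.

Emit:
send_rows([
  {"dx":0,"dy":0,"dz":0.0015,"roll":0,"jaw":10},
  {"dx":0,"dy":0,"dz":0,"roll":0,"jaw":10},
  {"dx":0,"dy":0,"dz":0,"roll":0,"jaw":50},
  {"dx":0,"dy":0,"dz":0,"roll":0,"jaw":50},
  {"dx":0,"dy":0,"dz":0,"roll":0,"jaw":50},
])

```text
t: 18.75
tcp_pos: [0.4801, -0.2992, 0.1107]
orientation: [0.105, 0.994, -0.0, 0.0]
force: [-0.2, 0.8, -0.3]
width: 0.382
grip_force: 0.0
```

Emit:
send_rows([
  {"dx":0,"dy":0,"dz":0,"roll":0,"jaw":50},
  {"dx":0,"dy":0,"dz":0,"roll":0,"jaw":50},
  {"dx":0,"dy":0,"dz":-0.015,"roll":0,"jaw":50},
  {"dx":0,"dy":0,"dz":-0.03,"roll":0,"jaw":50},
  {"dx":0,"dy":0,"dz":-0.04,"roll":0,"jaw":50},
])

```text
t: 19.17
tcp_pos: [0.4782, -0.2976, 0.1933]
orientation: [0.105, 0.994, 0.002, -0.003]
force: [1.2, -0.1, 0.1]
width: 0.502
grip_force: 0.0
```

Emit:
send_rows([
  {"dx":0,"dy":0,"dz":-0.03,"roll":0,"jaw":50},
  {"dx":0,"dy":0,"dz":-0.03,"roll":0,"jaw":50},
  {"dx":0.02,"dy":0.02,"dz":0,"roll":0,"jaw":20},
  {"dx":0.03,"dy":0.025,"dz":0,"roll":0,"jaw":0},
  {"dx":0.02,"dy":0.03,"dz":0,"roll":0,"jaw":0},
])

```text
t: 19.58
tcp_pos: [0.4259, -0.211, 0.2559]
orientation: [0.106, 0.994, -0.0, 0.0]
force: [0.7, 1.0, 0.2]
width: 0.301
grip_force: 0.0
```

```bash
cat > ck.py <<'E'
from h import *
np.set_printoptions(precision=4,suppress=True)
for c in("side","top"):
    f=bot.grab_frame(c);P=cloud(f);B=P[(np.hypot(P[...,0]-.479,P[...,1]+.2985)<.03)]
    for lo,hi in((.09,.105),(.105,.12),(.12,.135),(.136,.15)):
        H=B[(B[:,2]>lo)&(B[:,2]<hi)]; print(c,lo,len(H),H.mean(0)) if len(H) else 0
    yaw=-.211;R=np.array([[np.cos(yaw),-np.sin(yaw),0],[np.sin(yaw),np.cos(yaw),0],[0,0,1]])
    L=(P-[.6745,-.022,0])@R; m=(abs(L[...,1])<.08)&(L[...,2]>.03)&(L[...,2]<.065)&(L[...,0]>-.22)&(L[...,0]<-.1)
    if m.any(): print("tray",m.sum(),np.percentile(L[m][:,0],[2,10,50]))
    B=P[(abs(P[...,0]-.49)<.07)&(P[...,1]>.2)&(P[...,1]<.35)];H=B[(B[:,2]>.12)&(B[:,2]<.16)]; print("roller",len(H),np.median(H,0))
    np.savez(c+"9.npz",**f)
s=bot.get_state();print(s["t"],s["tcp_pos"],s["orientation"],s["width"])
E
python3 ck.py
```

```text
side 0.09 38 [ 0.4773 -0.3041  0.0975]
side 0.105 33 [ 0.478  -0.305   0.1119]
side 0.12 38 [ 0.4774 -0.3052  0.1277]
side 0.136 43 [ 0.4799 -0.3012  0.1389]
tray 63 [-0.1624 -0.1621 -0.1595]
roller 45 [0.4763 0.299  0.1369]
top 0.136 5 [ 0.4848 -0.304   0.1393]
tray 175 [-0.1621 -0.162  -0.1589]
roller 45 [0.4787 0.3007 0.1396]
19.6833 [ 0.4253 -0.2073  0.2551] [ 0.1041  0.9946  0.001  -0.0008] 0.20692621844463535
```

The pin is home, with the handle top at z 0.139 as before. The tray is 50 mm out. Next is the white switch, roller at (0.4775, 0.3005, 0.132), yaw 12.5°.

Emit:
send_rows([
  {"dx":0.0064,"dy":0.0326,"dz":0,"roll":0,"jaw":0},
  {"dx":0.0064,"dy":0.0326,"dz":0,"roll":0,"jaw":0},
  {"dx":0.0064,"dy":0.0326,"dz":0,"roll":0,"jaw":0},
  {"dx":0.0064,"dy":0.0326,"dz":0,"roll":0,"jaw":0},
  {"dx":0.0064,"dy":0.0326,"dz":0,"roll":0,"jaw":0},
])

```text
t: 20.1
tcp_pos: [0.4303, -0.0442, 0.2559]
orientation: [0.105, 0.994, -0.0, 0.0]
force: [0.1, -0.1, -0.2]
width: 0.006
grip_force: 0.0
```

Emit:
send_rows([
  {"dx":0.0064,"dy":0.0326,"dz":0,"roll":0,"jaw":0},
  {"dx":0.0064,"dy":0.0326,"dz":0,"roll":0,"jaw":0},
  {"dx":0.0064,"dy":0.0326,"dz":0,"roll":0,"jaw":0},
  {"dx":0.0064,"dy":0.0326,"dz":0,"roll":0,"jaw":0},
  {"dx":0.0064,"dy":0.0326,"dz":0,"roll":0,"jaw":0},
])

```text
t: 20.52
tcp_pos: [0.4332, 0.1224, 0.2559]
orientation: [0.105, 0.994, 0.0, 0.001]
force: [0.9, 0.4, -0.0]
width: 0.008
grip_force: 0.0
```

Emit:
send_rows([
  {"dx":0.0064,"dy":0.0326,"dz":0,"roll":0,"jaw":0},
  {"dx":0.0064,"dy":0.0326,"dz":0,"roll":0,"jaw":0},
  {"dx":0.0064,"dy":0.0326,"dz":0,"roll":0,"jaw":0},
  {"dx":0.0064,"dy":0.0326,"dz":0,"roll":0,"jaw":0},
  {"dx":0.0064,"dy":0.0326,"dz":0,"roll":0,"jaw":0},
])

```text
t: 20.93
tcp_pos: [0.436, 0.2888, 0.2557]
orientation: [0.105, 0.994, 0.0, 0.0]
force: [0.9, 0.3, -0.6]
width: 0.006
grip_force: 0.0
```

Emit:
send_rows([
  {"dx":0,"dy":0,"dz":0,"roll":-6.15,"jaw":0},
  {"dx":0,"dy":0,"dz":0,"roll":-6.15,"jaw":0},
  {"dx":0,"dy":0,"dz":0,"roll":-6.15,"jaw":0},
  {"dx":0,"dy":0,"dz":0,"roll":-6.15,"jaw":0},
  {"dx":0,"dy":0,"dz":0,"roll":0,"jaw":0},
])

```text
t: 21.35
tcp_pos: [0.4361, 0.2872, 0.2555]
orientation: [-0.111, 0.994, -0.0, 0.0]
force: [0.5, -0.4, 0.0]
width: 0.002
grip_force: 0.0
```

Emit:
send_rows([
  {"dx":0,"dy":0,"dz":0,"roll":0,"jaw":0},
  {"dx":0,"dy":0,"dz":0,"roll":0,"jaw":0},
  {"dx":0,"dy":0,"dz":0,"roll":0,"jaw":0},
])

```text
t: 21.6
tcp_pos: [0.4358, 0.2869, 0.2556]
orientation: [-0.108, 0.994, -0.0, 0.0]
force: [-0.3, 0.8, 0.1]
width: 0.005
grip_force: 0.0
```

Emit:
send_rows([
  {"dx":0,"dy":0.004,"dz":0.02,"roll":0,"jaw":0},
  {"dx":0,"dy":0,"dz":0.03,"roll":0,"jaw":0},
  {"dx":0,"dy":0,"dz":0.03,"roll":0,"jaw":0},
  {"dx":0,"dy":0,"dz":0.025,"roll":0,"jaw":0},
  {"dx":0,"dy":0,"dz":0.014,"roll":0,"jaw":0},
])

```text
t: 22.02
tcp_pos: [0.4332, 0.2902, 0.1336]
orientation: [-0.108, 0.994, -0.0, -0.002]
force: [-0.0, 0.1, -0.5]
width: 0.006
grip_force: 0.0
```

Emit:
send_rows([
  {"dx":0,"dy":0,"dz":0,"roll":0,"jaw":0},
  {"dx":0,"dy":0,"dz":0,"roll":0,"jaw":0},
  {"dx":0,"dy":0,"dz":0,"roll":0,"jaw":0},
])

```text
t: 22.27
tcp_pos: [0.4356, 0.2912, 0.1379]
orientation: [-0.109, 0.994, 0.0, 0.001]
force: [-0.4, -0.6, 0.2]
width: 0.004
grip_force: 0.0
```

Emit:
send_rows([
  {"dx":-0.005,"dy":0,"dz":0,"roll":0,"jaw":0},
  {"dx":-0.005,"dy":0,"dz":0,"roll":0,"jaw":0},
  {"dx":-0.005,"dy":0,"dz":0,"roll":0,"jaw":0},
  {"dx":-0.004,"dy":0,"dz":0,"roll":0,"jaw":0},
  {"dx":0,"dy":0,"dz":0,"roll":0,"jaw":0},
])

```text
t: 22.68
tcp_pos: [0.4546, 0.2953, 0.1372]
orientation: [-0.109, 0.994, 0.0, 0.001]
force: [-0.2, -0.0, -0.3]
width: 0.004
grip_force: 0.0
```

```bash
python3 - <<'E'
from h import *
f=bot.grab_frame("side")
cv2.imwrite("pics/z.png",cv2.resize(f["frame"][110:215,120:260],(800,600),interpolation=cv2.INTER_CUBIC))
E
```

```text
(no output)
```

View pics/z.png

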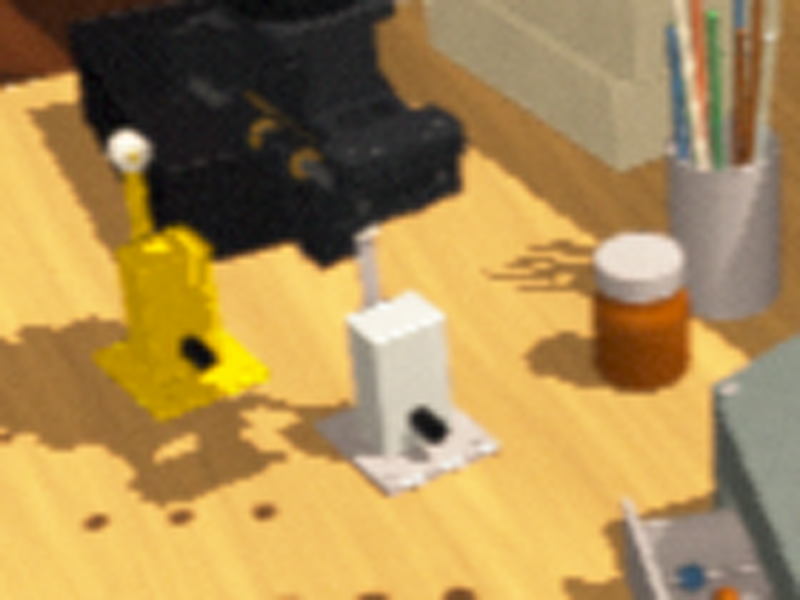

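The finger stands just on the −x side of the white switch's roller (crop px 330,250), clear of the yellow one, and the tray is visibly out. I'm pushing now.

Emit:
send_rows([
  {"dx":-0.004,"dy":0,"dz":0,"roll":0,"jaw":0},
  {"dx":-0.004,"dy":0,"dz":0,"roll":0,"jaw":0},
  {"dx":-0.004,"dy":0,"dz":0,"roll":0,"jaw":0},
  {"dx":-0.004,"dy":0,"dz":0,"roll":0,"jaw":0},
  {"dx":0,"dy":0,"dz":0,"roll":0,"jaw":0},
])

```text
t: 23.15
tcp_pos: [0.4696, 0.2986, 0.1366]
orientation: [-0.109, 0.994, -0.0, 0.0]
force: [-1.2, 0.2, 0.8]
width: 0.001
grip_force: 0.7
```

Emit:
send_rows([
  {"dx":-0.004,"dy":0,"dz":0,"roll":0,"jaw":0},
  {"dx":-0.004,"dy":0,"dz":0,"roll":0,"jaw":0},
  {"dx":-0.004,"dy":0,"dz":0,"roll":0,"jaw":0},
  {"dx":-0.004,"dy":0,"dz":0,"roll":0,"jaw":0},
  {"dx":0,"dy":0,"dz":0,"roll":0,"jaw":0},
])

```text
t: 23.57
tcp_pos: [0.4845, 0.3019, 0.1359]
orientation: [-0.109, 0.994, -0.0, -0.001]
force: [-3.0, -1.1, -1.3]
width: 0.007
grip_force: 1.7
```

```bash
cat > ro.py <<'E'
from h import *
np.set_printoptions(precision=4,suppress=True)
for c in("side","top"):
    f=bot.grab_frame(c);P=cloud(f);im=f["frame"].astype(int)
    m=(im.min(2)>150)&(abs(P[...,0]-.5)<.07)&(P[...,1]>.28)&(P[...,1]<.33)&(P[...,2]>.1)&(P[...,2]<.16)
    if m.any(): print(c,m.sum(),np.median(P[m],0))
s=bot.get_state();print(s["t"],s["tcp_pos"],s["force"])
E
python3 ro.py
```

```text
side 8 [0.5046 0.3038 0.1209]
23.6667 [0.4841 0.3019 0.136 ] [-3.3229 -1.2948 -1.9411]
```

Emit:
send_rows([
  {"dx":-0.003,"dy":0,"dz":0,"roll":0,"jaw":0},
  {"dx":-0.003,"dy":0,"dz":0,"roll":0,"jaw":0},
  {"dx":-0.001,"dy":0,"dz":0,"roll":0,"jaw":0},
  {"dx":0,"dy":0,"dz":0,"roll":0,"jaw":0},
  {"dx":0,"dy":0,"dz":0,"roll":0,"jaw":0},
])

```text
t: 24.08
tcp_pos: [0.4903, 0.3037, 0.1358]
orientation: [-0.109, 0.994, 0.0, -0.001]
force: [-5.1, 0.7, -4.5]
width: 0.004
grip_force: 3.2
```

```bash
python3 ro.py
```

```text
side 9 [0.5129 0.3031 0.1212]
24.1833 [0.4903 0.3037 0.1359] [-5.1211  0.0176 -4.4397]
```

Emit:
send_rows([
  {"dx":-0.002,"dy":0,"dz":0,"roll":0,"jaw":0},
  {"dx":0,"dy":0,"dz":0,"roll":0,"jaw":0},
  {"dx":0,"dy":0,"dz":0,"roll":0,"jaw":0},
])

```text
t: 24.43
tcp_pos: [0.4921, 0.3041, 0.1357]
orientation: [-0.109, 0.994, 0.0, -0.002]
force: [-6.0, 0.1, -2.9]
width: 0.005
grip_force: 3.3
```

Emit:
send_rows([
  {"dx":0.005,"dy":0,"dz":0,"roll":0,"jaw":0},
  {"dx":0.01,"dy":0,"dz":0,"roll":0,"jaw":0},
  {"dx":0.01,"dy":0,"dz":0,"roll":0,"jaw":0},
  {"dx":0.01,"dy":0,"dz":0,"roll":0,"jaw":0},
  {"dx":0.015,"dy":0,"dz":0,"roll":0,"jaw":0},
])

```text
t: 24.85
tcp_pos: [0.4446, 0.2929, 0.1373]
orientation: [-0.109, 0.994, 0.0, 0.001]
force: [-0.5, 0.5, 0.4]
width: 0.006
grip_force: 0.0
```

Emit:
send_rows([
  {"dx":0.015,"dy":0,"dz":0,"roll":0,"jaw":0},
  {"dx":0,"dy":0,"dz":-0.03,"roll":0,"jaw":0},
  {"dx":0,"dy":0,"dz":-0.04,"roll":0,"jaw":0},
  {"dx":0,"dy":0,"dz":-0.04,"roll":0,"jaw":0},
  {"dx":0,"dy":0,"dz":0,"roll":0,"jaw":0},
])

```text
t: 25.27
tcp_pos: [0.4333, 0.2909, 0.2554]
orientation: [-0.109, 0.994, 0.001, 0.007]
force: [1.0, 0.3, 0.4]
width: 0.007
grip_force: 0.0
```

Emit:
send_rows([
  {"dx":0,"dy":0,"dz":0,"roll":0,"jaw":0},
  {"dx":0,"dy":0,"dz":0,"roll":0,"jaw":0},
  {"dx":0,"dy":0,"dz":0,"roll":0,"jaw":0},
])

```text
t: 25.52
tcp_pos: [0.4288, 0.2892, 0.245]
orientation: [-0.109, 0.994, -0.001, -0.001]
force: [-0.1, 0.1, 0.4]
width: 0.007
grip_force: 0.0
```

```bash
python3 ck.py; python3 ro.py; python3 - <<'E'
from h import *
from numpy import load
# pin handle axis tilt: upper vs lower centre in side image, before/after
for n in("side0","side9"):
    f=dict(load(n+".npz")); im=f["frame"].astype(int)[270:308,268:300]; m=(im[...,2]-im[...,0]>90)&(im[...,2]>140)
    print(n,[(v+270,round(np.where(m[v])[0].mean()+268,1)) for v in range(4,30,4) if m[v].any()])
E
```

```text
side 0.09 43 [ 0.4776 -0.3044  0.098 ]
side 0.105 33 [ 0.4776 -0.3052  0.113 ]
side 0.12 38 [ 0.4778 -0.305   0.1281]
side 0.136 41 [ 0.4798 -0.3009  0.1389]
tray 227 [-0.1625 -0.1623 -0.161 ]
roller 44 [0.4765 0.299  0.1365]
top 0.09 9 [ 0.4777 -0.2958  0.0968]
top 0.105 6 [ 0.4811 -0.2954  0.1107]
top 0.12 15 [ 0.48   -0.2972  0.1299]
top 0.136 25 [ 0.4805 -0.3011  0.1395]
tray 166 [-0.1621 -0.1619 -0.159 ]
roller 45 [0.4787 0.3003 0.14  ]
25.6167 [0.4289 0.2893 0.2448] [-0.1091  0.994  -0.0005 -0.0015] 0.006210596688715103
side 46 [0.4782 0.2987 0.1346]
top 17 [0.4813 0.3011 0.1397]
25.7167 [0.4293 0.2895 0.2453] [-0.4303 -0.0544  0.03  ]
side0 [(274, np.float64(283.5)), (278, np.float64(283.5)), (282, np.float64(283.8)), (286, np.float64(283.8)), (290, np.float64(284.8)), (294, np.float64(292.3)), (298, np.float64(289.2))]
side9 [(274, np.float64(283.5)), (278, np.float64(283.5)), (282, np.float64(283.6)), (286, np.float64(283.6)), (290, np.float64(285.0)), (294, np.float64(292.7)), (298, np.float64(289.8))]
```

```bash
python3 -c "
from plant import bot
print(bot.job_done())"
```

```text
the job is handed in; nothing more can be done
None
```

The job is handed in with no verdict shown: by camera the tray is about 50 mm out, the pin is home and upright in its stand, and the switch arm, pushed to about 0.6 rad, is back at rest.

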